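# Fetch the oil dropper from the sliding-lid reagent box

### The arm

A 6-joint arm with a two-finger parallel gripper is mounted at the origin on a cart in front of the work surface, level with it; the furniture and walls round the work are solid. World frame = base frame: x ahead of the robot, y to its left, z up, the work surface at z = 0. Lengths are in mm, angles in rad, forces in N, time in s.
With the tool pointing down it reaches from about 325 to 875 mm from the base axis. Payload 4.4 kg.
Tool frame: the origin (TCP) lies on the centre line of the jaws, within the pads' length; the fingertips stand 25 mm ahead of it and the grasp point (between the pads) lies 6 mm ahead of it (arm.tip_reach is the distance from the TCP to the fingertips, in mm); x points along the fingers, y is the direction in which the jaws open and shut, and the axes are right-handed (so a half turn about x gives the same grasp; the last joint's range is limited). The gripper opens to 85 mm and grips with 20 to 120 N. Pads are 22 mm wide; open, the fingers measure 114 mm over their backs; the gripper's body (76 mm by 85 mm) begins 54 mm behind the grasp point. The pads swing forward as they close: fully open they stand 13 mm farther back than shut.
Start: joints at [-0.15, 0.207, 1.542, -0, 1.393, -0.15], TCP at [575.002, -0.012, 256.282] pointing down, gripper open.
Joint ranges: [-2.73, 2.73], [-0.86, 2.22], [0.23, 2.46], [-1.11, 4.25], [0.08, 2.63], [-2.82, 2.82]. Speed limits (rad/s): [2.79, 2.79, 3.14, 3.14, 3.14, 3.14].

### API

Orientations are given as a rotation vector (axis times angle).
In Python, from workcell import arm, eyes, ticket gives the robot as it stands.
- The arm moves only by the tool jog_arm, never from a script. Its argument "targets" is a list of rows, each an object with "jaw": the closure in counts, from 0 (fully open) to 255 (shut); "offset": the shift along the tool's x, y, z in mm, a list of three; "turn": the turn about the tool's x in rad. A call has 1 to 10 rows; each row shifts and turns the commanded pose from where the row before left it, along the tool's axes as they then stand; what a row does not reach is not made up. A row lasts 1/12 s, in which the tool goes at most 41.7 mm and 7.16 degrees, less where a joint would pass 70% of its speed; a pose out of reach is approached as far as the arm can. A call with a gripper value outside its range is refused whole. The fingers move at their own pace and stop on an object; "force" is the grip in N (left out, the last holds). Time passes only in rows, so rows that do not move let the fingers close. It gives the time, the measured TCP pose, the force and the opening at its end, in the units of the state.
- arm.state(): the state, without advancing time (a new reading comes with each control period).
- eyes.read_camera(name): name is "scene" or "side" or "wrist"; returns a dict with "color" (400x640x3 uint8, red, green, blue), "fx", "fy", "cx", "cy" (pixels), "R" (3x3) and "t" (3): a world point X has camera coordinates R X + t. Camera axes: x right, y down, z forward; pixel columns grow to the right and rows downward; lengths in mm; the calibration is good to about 2 mm. A picture is of the moment at which its call begins. There is no depth.
- ticket.hand_in(): hands the job in, once; it reports no verdict.
The state is a dict: "time_s": time; "joints": joint angles; "joint_velocities": joint speeds; "joint_torque": joint torques, N m; "ee_pos": TCP position; "eef_rot": TCP orientation; "force": force on the tool from outside, world axes, zero at the start; "wrist_torque": the same for the moment, N m; "finger_gap": finger opening in mm.
Only numpy, scipy, OpenCV 4.12 (cv2) and the standard library are available. Lean on these libraries where they do the work, as an engineer would, in place of code of your own. Each camera call takes 0.05 s, during which the arm holds its last target.

### The job

Open the sloping reagent box: raise the lid's low front edge over the end lip, slide the lid out of its grooves and lay it flat on the bare worktop, rib upwards. Then take the oil dropper bottle (the tallest of the three, with the long black cap) out of its pocket and, never letting it fall over, stand it upright on the floor of the steel drip tray. Leave the two jars in their pockets, and do not shift the carton in the tray or the two stain bottles or the timer.

Things in the scene. Friction and masses are not known exactly. Their poses are not given: they have to be found in the camera images.
- reagent_box: White open-topped box, fixed on a steel stand by the right side wall, its front turned to the left, that slopes it 25 degrees down to its front. 118 mm long (along the slope), 118 wide; inside 100 x 100 mm; highest point z = 0.135. Origin on the worktop, axes upright: x horizontal from low front to high back. Up the slope is (0.906, 0, 0.423), the lid's normal (-0.423, 0, 0.906). The lid lies on a seat round the rim, between side walls as high as the lip.
- box_lip (a point): On the box, upright axes as the box: foot of the inner face of the end lip, at mid-width and at the height of the lid's underside. The lip, 4 mm thick, runs across the low front end and stands 5 mm above the seat; the closed lid's front edge butts against it. The lid slides down the slope only with its front edge raised 5 to 9 mm, tipped 3 to 5 degrees about its rear edge.
- box_rails (a point): On the box: mid-width, under the front ends of the two rails. A rail overhangs the lid 5 mm on either side over its rear 40 mm only: grooves 7.5 mm high for the 4 mm lid, which can rise just 3.5 mm there. After sliding 41 mm down the slope the lid's rear edge is out of the rails and the lid can be lifted away. Rails and rear wall stand 8.5 mm above the lid's upper face.
- box_pocket (a point): On the box: centre of the floor of the middle one of three square pockets in a row along the box's y at 32 mm spacing, 25.5 mm wide, 20 mm deep, in a grey block. Their axes are square to the slope, along (-0.423, 0, 0.906) of the box. The lid's underside is 66 mm above this point along that axis. Each holds one small bottle, which leans loosely up to 7 degrees towards the front.
- lid_grip (a point): Centre of the grip rib of the box's grey sliding lid. The rib is 40 mm long (along the lid's x, the sliding direction), 10 mm wide (lid's y), and stands 18 mm above the lid's upper face; this point is 9 mm above that face. The plate is 107.5 mm (x) x 105 mm (y) x 4 mm, 50 to 100 g; its centre lies 28 mm from here along +x (to its rear edge), its underside 13 mm below. x runs to the rear edge, z is the lid's normal.
- box_lid: The lid again: origin at the centre of the underside of the plate, x to its rear edge, z its normal (up through the rib). Bare worktop to lay it on: x from 0.34 to 0.75, y from -0.36 to 0.14 (beyond are the front edge, the back clutter, the side wall and the sink rim), except where the things listed here stand.
- oil_mid (a point): Middle of the oil dropper bottle: brown glass with a tall black dropper cap, 62 mm high, body 23 to 25 mm in diameter up to 39 mm, above it the cap, 18 mm; about 40 g. The point lies on its axis, 31 mm above its underside; z along the axis. It stands in any one of the box's three pockets.
- amber_jar_1_mid (a point): Middle of one of two small brown jars with flat black caps, 24 mm in diameter, 46 mm high (16 mm shorter than the dropper), in another pocket of the box; the point is 23 mm above its underside.
- amber_jar_2_mid (a point): Middle of the second small brown jar, like the first.
- steel_tray: Shallow steel drip tray, fixed, 130 mm (its x) x 100 mm (its y), rim 12 mm high and 3 mm thick, floor 3 mm thick. Origin at the centre of its underside. Stands near the sink, left of the box; its x points away from the robot.
- coverslip_mid (a point): Centre of the white cover-slip carton, 42 x 60 x 30 mm (x, y, z), which stands in the rear half of the tray and stays there.
- stain_bottle_1_mid (a point): Centre of a tall brown stain bottle with a white cap, 45 mm in diameter, 98 mm high, standing close beside the box, on either side of the lid's way out; bystander.
- stain_bottle_3_mid (a point): Centre of a shorter purple stain bottle with a red cap, 39 mm in diameter, 82 mm high, standing close beside the box on the other side; bystander.
- timer_mid (a point): Centre of a small white bench timer, 60 x 68 x 24 mm, lying on the worktop between box and tray; bystander.

How it is judged:
By the outcome, as a careful person would: the job done as asked, in the order asked, and still so for the second after the job is handed in, with the robot touching nothing.
It also fails if it takes over 61 s, if anything falls off the work surface, if the arm or the gripper's body presses on something with over 40 N, if the wrist force passes 120 N, or if a joint passes its speed limit or range.

## Working session

There is one attempt and no reset: what is moved stays moved. The work goes in short steps, Python scripts to look and compute and a tool call to move; the robot and the scene stay as the last step left them, time stands still between calls to the robot, and variables do not carry over. Pictures are saved under pics/ and viewed, and the job is handed in when it is done.

Besides the shell and the picture viewer there is one more tool, called after "Emit:" by a JSON object that holds its "op" and its "data". jog_arm: Moves the arm, as the interface text tells. Its arguments: {"type":"object","properties":{"targets":{"type":"array"},"force":{"type":"number"}},"required":["targets"]}

```bash
ls; mkdir -p pics
cat > h.py <<'E'
import numpy as np,cv2
from scipy.spatial.transform import Rotation as Rn
from workcell import arm,eyes,ticket
def grab(n,f,crop=None,s=1):
    d=eyes.read_camera(n); im=cv2.cvtColor(np.asarray(d["color"]),cv2.COLOR_RGB2BGR)
    np.savez('pics/'+f+'.npz',**{k:np.asarray(v) for k,v in d.items()})
    cv2.imwrite('pics/'+f+'.png',im); return d,im
def load(f): return dict(np.load('pics/'+f+'.npz'))
def ray(d,u,v):
    c=np.array([(u-d['cx'])/d['fx'],(v-d['cy'])/d['fy'],1.]);R=np.array(d['R']);t=np.array(d['t'])
    return -R.T@t, R.T@c/np.linalg.norm(c)
def onz(d,u,v,z):
    o,r=ray(d,u,v); return o+r*(z-o[2])/r[2]
def proj(d,X):
    c=np.array(d['R'])@np.array(X)+np.array(d['t']); return np.array([d['fx']*c[0]/c[2]+d['cx'],d['fy']*c[1]/c[2]+d['cy']])
def tri(d1,p1,d2,p2):
    o1,r1=ray(d1,*p1);o2,r2=ray(d2,*p2)
    s=np.linalg.lstsq(np.c_[r1,-r2],o2-o1,rcond=None)[0]
    a=o1+r1*s[0];b=o2+r2*s[1]; return (a+b)/2,np.linalg.norm(a-b)
E
python3 - <<'E'
from h import *
for n in ("scene","side","wrist"):
    d,im=grab(n,n+'0'); print(n,d['fx'],d['cx'],d['cy'],(-np.array(d['R']).T@np.array(d['t'])).round(1),np.array(d['R']).round(3).tolist())
print(arm.state(), arm.tip_reach)
E
```

```text
pics
scene 502.5400926317427 320.0083368800041 194.2760977325045 [734.2 624.6 590.8] [[-0.98, 0.201, 0.01], [0.107, 0.566, -0.818], [-0.17, -0.8, -0.576]]
side 473.82787378348144 314.6326105689196 204.40985381594598 [667.2 740.1 649.1] [[-0.998, 0.057, 0.014], [0.02, 0.553, -0.833], [-0.055, -0.831, -0.553]]
wrist 281.8695690674985 319.38255282946307 203.209942648338 [575.7  67.5 372.2] [[1.0, -0.0, -0.003], [0.0, -0.964, 0.266], [-0.003, -0.266, -0.964]]
{'time_s': 0.15, 'joints': array([-1.50519254e-01,  2.07245012e-01,  1.54263998e+00,  8.02697177e-06,
        1.39352483e+00, -1.50529076e-01]), 'joint_velocities': array([ 0.00042579, -0.00293949, -0.00338674, -0.00052408, -0.00057868,
       -0.00047349]), 'joint_torque': array([ 5.23460058e-04, -3.83512866e+01, -2.92037880e+01, -1.78299792e-04,
        6.64118095e-03, -5.65601522e-05]), 'ee_pos': array([5.74446086e+02, 6.39494600e-02, 2.55373970e+02]), 'eef_rot': array([ 1.20855041,  1.21073209, -1.21038291]), 'force': array([ 0.05216972, -0.49017371, -0.24182518]), 'wrist_torque': array([-0.03001149, -0.02577945, -0.01368465]), 'finger_gap': 85.58301311561439} 25.0
```

View pics/scene0.png

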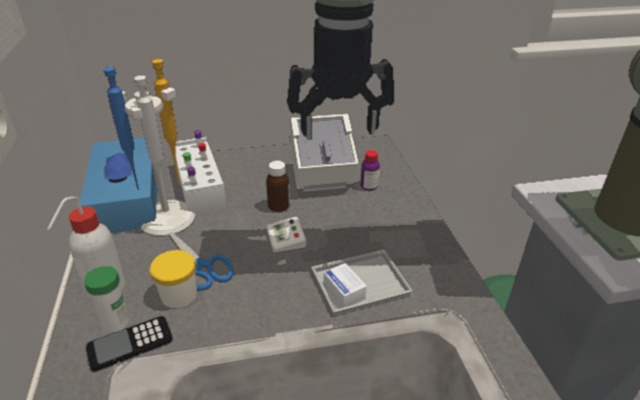

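View pics/side0.png

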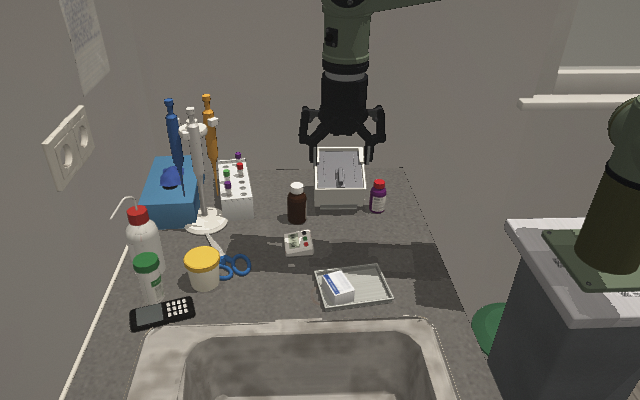

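View pics/wrist0.png

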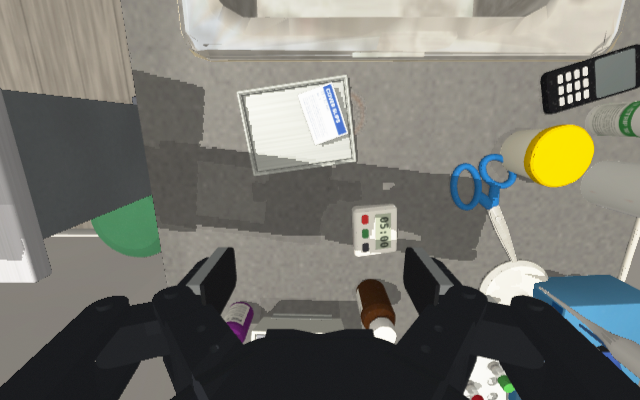

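The scene view shows the box at about (323,150), with its lip facing the camera. The brown bottle is at (278,188), the purple one at (371,170), the timer at (286,234) and the tray at (361,281), with the carton at (345,284). I'll zoom in for details.

Run:
```python
from h import *
for n,(x0,y0,x1,y1) in {'scene':(255,95,395,225),'side':(280,130,400,230)}.items():
    im=cv2.imread(f'pics/{n}0.png')[y0:y1,x0:x1]
    im=cv2.resize(im,None,fx=5,fy=5,interpolation=cv2.INTER_CUBIC)
    for u in range(x0,x1,10): cv2.putText(im,str(u),((u-x0)*5,8),0,.3,(0,255,0),1); cv2.line(im,((u-x0)*5,10),((u-x0)*5,15),(0,255,0),1)
    for v in range(y0,y1,10): cv2.putText(im,str(v),(0,(v-y0)*5+4),0,.3,(0,255,0),1)
    if im.shape[0]>600: im=im[:600]
    cv2.imwrite(f'pics/{n}0z.png',im)
```

```text
(no output)
```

View pics/scene0z.png

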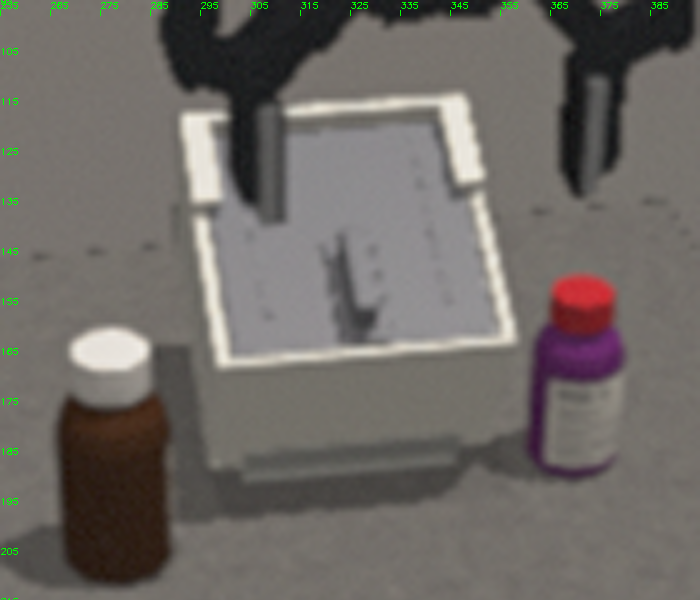

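View pics/side0z.png

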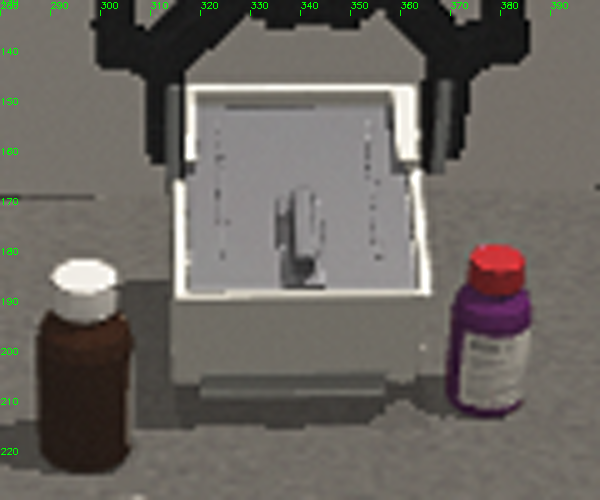

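Run:
```python
from h import *
a=load('scene0');b=load('side0')
P={'lipL(+x)':((298.3,167.5),(315.2,188.7)),'lipR':((358.6,163.7),(366.2,188.3)),
'rearTopR':((347.6,114.0),(363.2,147)),'rearTopL':((291,118),(317.3,147)),
'railfrontinnerL':None,'ribfronttop':((330,157),(339.7,181)),}
for k,v in P.items():
    if v: p,e=tri(a,v[0],b,v[1]); print(k,p.round(1),round(e,1))
for u in (298.3,167.5),(358.6,163.7): print(onz(a,*u,78.3).round(1))
for u in (315.2,188.7),(366.2,188.3): print(onz(b,*u,78.3).round(1))
for u in (291,118),(347.6,114): print(onz(a,*u,135).round(1))
for u in (317.3,147),(363.2,147): print(onz(b,*u,135).round(1))
```

```text
lipL(+x) [ 605.9 -180.8   79.7] 0.5
lipR [ 491.7 -163.6   87.3] 3.3
rearTopR [ 482.7 -292.7  127.6] 0.8
rearTopL [ 589.1 -377.8   86.3] 0.9
ribfronttop [ 557.8 -123.2  132.6] 2.1
[ 605.6 -182.7   78.3]
[ 488.3 -174.7   78.3]
[ 605.7 -183.6   78.3]
[ 488.1 -181.3   78.3]
[ 603.2 -280.1  135. ]
[ 486.9 -277.2  135. ]
[ 595.8 -282.   135. ]
[ 485.2 -278.8  135. ]
```

Run:
```python
from h import *
print(Rn.from_rotvec(arm.state()['eef_rot']).as_matrix().round(3))
```

```text
[[-0.002  1.     0.   ]
 [ 0.     0.    -1.   ]
 [-1.    -0.002 -0.   ]]
```

Emit:
{"op": "jog_arm", "data": {"targets": [{"jaw": 0,"offset": [-10,-5,33],"turn": 0},{"jaw": 0,"offset": [-10,-5,33],"turn": 0},{"jaw": 0,"offset": [-10,-5,33],"turn": 0},{"jaw": 0,"offset": [-10,-5,33],"turn": 0},{"jaw": 0,"offset": [0,-5,33],"turn": 0},{"jaw": 0,"offset": [0,-3,33],"turn": 0},{"jaw": 0,"offset": [0,0,32],"turn": 0},{"jaw": 0,"offset": [0,0,0],"turn": 0},{"jaw": 0,"offset": [0,0,0],"turn": 0}]}}

```text
time_s: 0.9
ee_pos: [546.4, -231.6, 295.6]
eef_rot: [1.212, 1.209, -1.212]
force: [-0.4, 0.6, 1.0]
finger_gap: 85.2
```

Run:
```python
from h import *
for n in ("scene","side","wrist"):
    d,im=grab(n,n+'1')
s=arm.state();print(s['ee_pos'],s['time_s'])
im=cv2.imread('pics/wrist1.png'); cv2.imwrite('pics/wrist1z.png',cv2.resize(im[40:400,120:520],None,fx=2,fy=2,interpolation=cv2.INTER_CUBIC)[:600])
for n,(x0,y0,x1,y1) in {'scene':(265,105,385,225),'side':(280,130,400,230)}.items():
    im=cv2.imread(f'pics/{n}1.png')[y0:y1,x0:x1]
    im=cv2.resize(im,None,fx=5,fy=5,interpolation=cv2.INTER_CUBIC)
    cv2.imwrite(f'pics/{n}1z.png',im)
```

```text
[ 546.93948039 -228.99703625  295.89034611] 1.05
```

View pics/wrist1z.png

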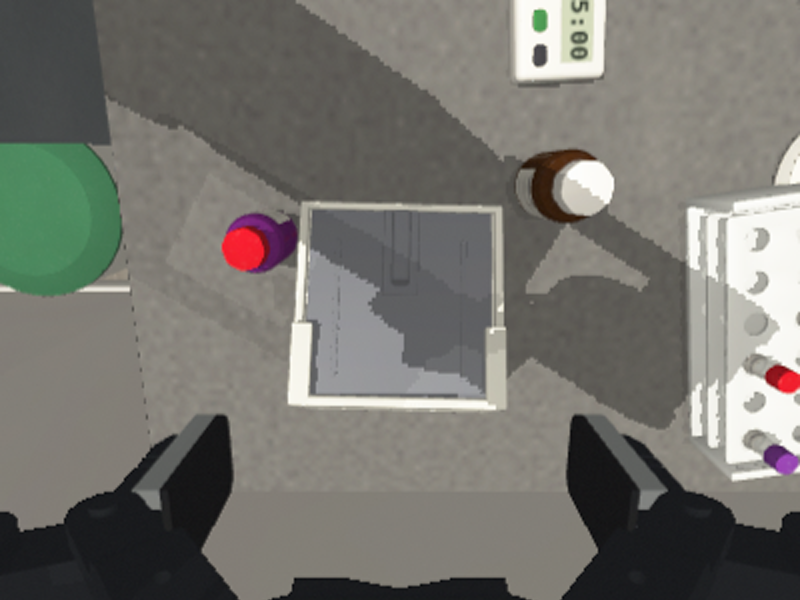

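View pics/scene1z.png

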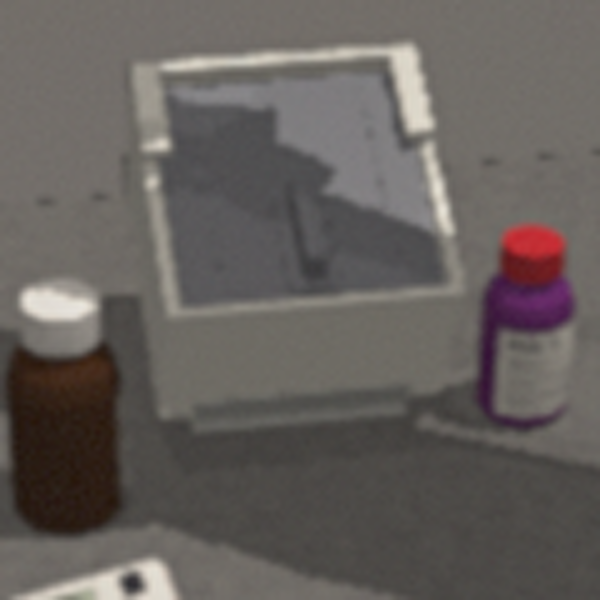

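View pics/side1z.png

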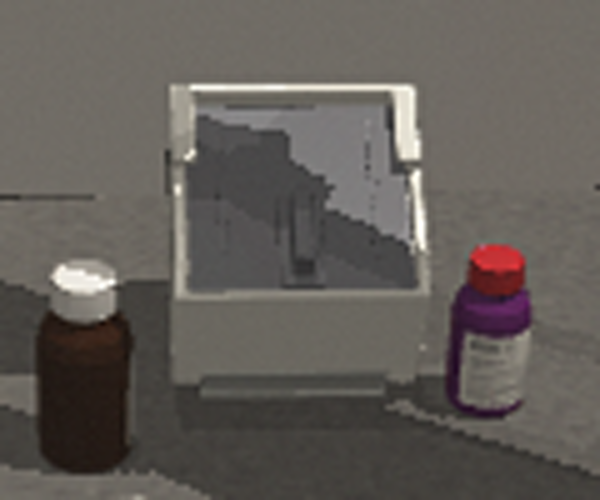

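The wrist view shows the whole box. The lip's outer corners are at full-image pixels (271,141.5) and (371.5,143), and the rear corners at (264,242.5) and (373,244). The rib top runs from about (320,145.5) to (320,181.5). The stain bottles flank the front, purple on −x and brown on +x.

Run:
```python
from h import *
w=load('wrist1');a=load('scene1');b=load('side1')
for p,z in [((271,141.5),78.3),((371.5,143),78.3),((264,242.5),135),((373,244),135)]: print(onz(w,*p,z).round(1))
# scene1/side1 corners
sc=lambda x,y:(265+x/5,105+y/5); sd=lambda x,y:(280+x/5,130+y/5)
for n,p,q,r in [('lipL',sc(172,315),sd(175,297),(371.5,143)),('lipR',sc(463,290),sd(430,293),(271,141.5)),('rearR',sc(413,42),sd(414,86),(264,242.5)),('rearL',sc(135,63),sd(170,86),(373,244))]:
    print(n,tri(w,r,a,p)[0].round(1),tri(w,r,b,q)[0].round(1), proj(a,tri(w,r,a,p)[0]).round(1),p)
# rib ends; lip pos s from outer front
s=np.array([.906,.423]);n_=np.array([-.423,.906])
for ss in (4+5.75,4+25.75,4+45.75):
    print('rib top z',ss,78.3-5*.906+ss*.423+22*.906)
for p,z in [((320.5,144.5),97.6),((320.5,181.5),114.6)]: print('rib',onz(w,*p,z).round(1))
# bottles
for nm,p,z in [('red cap',(242.5,164.5),82),('white cap',(411.5,134),98)]: print(nm,onz(w,*p,z).round(1))
w0=load('wrist0')
for nm,p,z in [('tray BL',(238,92.5),12),('TR',(349,75),12),('BR',(355,162),12),('BottomL',(254,175),12),('timer',(375,230),24),('timerBL',(355,255),24)]: print(nm,onz(w0,*p,z).round(1))
```

```text
[ 491.2 -179.8   78.3]
[ 608.  -181.5   78.3]
[ 488.6 -281.8  135. ]
[ 604.5 -283.5  135. ]
lipL [ 605.9 -180.9   78.8] [ 607.1 -181.3   78.1] [298.3 167.8] (299.4, 168.0)
lipR [ 490.  -179.6   77. ] [ 490.1 -179.7   78.4] [357.1 163.1] (357.6, 163.0)
rearR [ 487.  -282.1  133.8] [ 486.7 -283.   132.2] [346.9 113.5] (347.6, 113.4)
rearL [ 602.6 -282.5  135.4] [ 604.2 -283.8  133.9] [291.1 117.3] (292.0, 117.6)
rib top z 9.75 97.82625
rib top z 29.75 106.28625
rib top z 49.75 114.74624999999999
rib [ 548.7 -182.    97.6]
rib [ 548.7 -219.9  114.6]
red cap [ 457.2 -206.    82. ]
white cap [ 647.3 -170.8   98. ]
tray BL [477.3 105.6  12. ]
TR [609.6 124.8  12. ]
BR [620.   22.7  12. ]
BottomL [490.2   5.9  12. ]
timer [647.8 -65.   24. ]
timerBL [ 622.7 -101.    24. ]
```

Emit:
{"op": "jog_arm", "data": {"targets": [{"jaw": 110,"offset": [36,1,-13],"turn": 0},{"jaw": 110,"offset": [36,1,-13],"turn": 0},{"jaw": 110,"offset": [36,0,0],"turn": 0},{"jaw": 110,"offset": [30,0,0],"turn": 0},{"jaw": 110,"offset": [15,0,0],"turn": 0},{"jaw": 110,"offset": [0,0,0],"turn": 0},{"jaw": 110,"offset": [0,0,0],"turn": 0}]}}

```text
time_s: 1.63
ee_pos: [548.6, -202.4, 142.5]
eef_rot: [1.208, 1.212, -1.209]
force: [-0.5, -0.1, 0.6]
finger_gap: 48.5
```

Run:
```python
from h import *
d,im=grab('wrist','w2');d,im2=grab('side','s2')
cv2.imwrite('pics/w2z.png',cv2.resize(im[100:400,120:520],None,fx=2,fy=2,interpolation=cv2.INTER_CUBIC))
cv2.imwrite('pics/s2z.png',cv2.resize(im2[130:230,280:400],None,fx=5,fy=5,interpolation=cv2.INTER_CUBIC))
s=arm.state();print(s['ee_pos'],s['time_s'],s['finger_gap'])
```

```text
[ 550.47879955 -204.00543638  145.32594357] 1.7333 48.64352024050555
```

View pics/w2z.png

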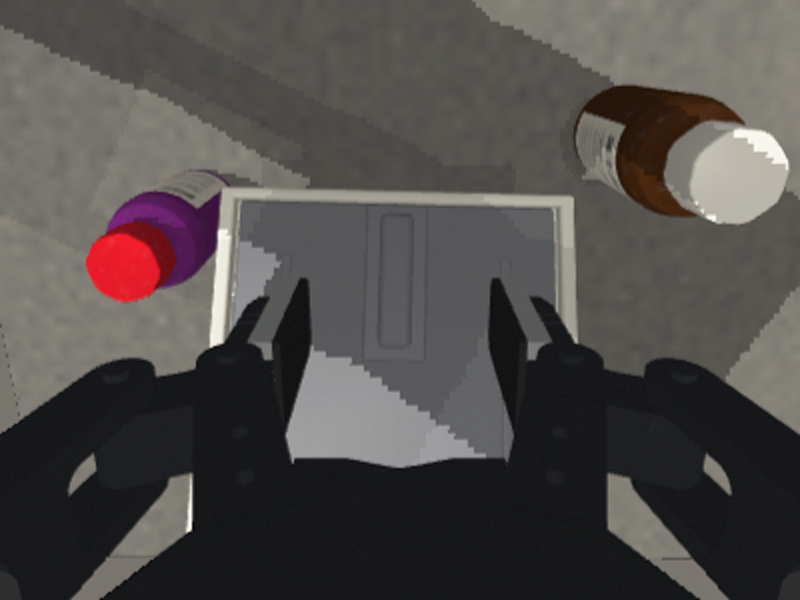

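View pics/s2z.png

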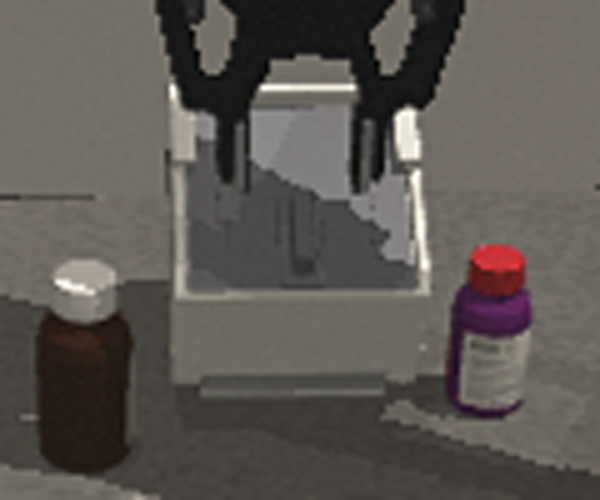

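The rib sits midway between the pads, at columns 380-412 of the zoom against pad faces at about 305 and 490. I'll descend and grip.

Emit:
{"op": "jog_arm", "data": {"targets": [{"jaw": 110,"offset": [12,0,0],"turn": 0},{"jaw": 110,"offset": [11,0,0],"turn": 0},{"jaw": 110,"offset": [0,0,0],"turn": 0},{"jaw": 255,"offset": [0,0,0],"turn": 0},{"jaw": 255,"offset": [0,0,0],"turn": 0},{"jaw": 255,"offset": [0,0,0],"turn": 0},{"jaw": 255,"offset": [0,0,0],"turn": 0},{"jaw": 255,"offset": [0,0,0],"turn": 0},{"jaw": 255,"offset": [0,0,0],"turn": 0}], "force": 30}}

```text
time_s: 2.48
ee_pos: [548.6, -204.3, 120.7]
eef_rot: [1.209, 1.209, -1.21]
force: [-4.5, -1.1, 3.9]
finger_gap: 9.4
```

Run:
```python
from h import *
for i in range(1):
    d,im2=grab('side','s3')
cv2.imwrite('pics/s3z.png',cv2.resize(im2[130:230,280:400],None,fx=5,fy=5,interpolation=cv2.INTER_CUBIC))
s=arm.state();print(s['ee_pos'],s['time_s'],s['finger_gap'],s['force'],s['wrist_torque'])
```

```text
[ 548.6315582  -204.39816411  120.78384486] 2.5333 9.01765564875557 [-4.29639896 -0.70069554  4.936832  ] [-0.11597749  0.67102439 -0.31169207]
```

View pics/s3z.png

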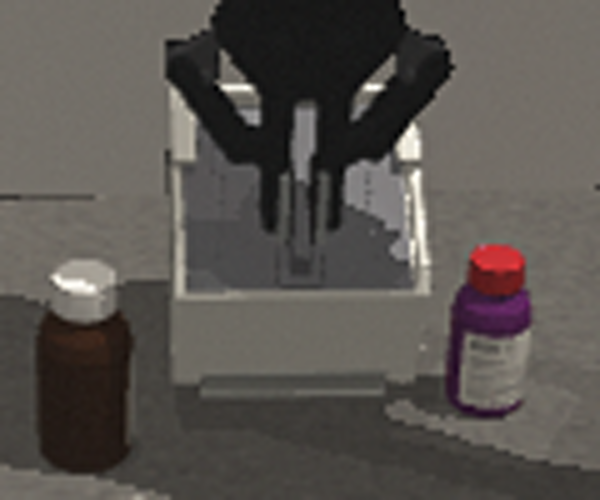

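Emit:
{"op": "jog_arm", "data": {"targets": [{"jaw": 255,"offset": [-1.5,0,-0.4],"turn": 0},{"jaw": 255,"offset": [-1.5,0,-0.4],"turn": 0},{"jaw": 255,"offset": [-1.5,0,-0.4],"turn": 0},{"jaw": 255,"offset": [-1.3,0,-0.4],"turn": 0},{"jaw": 255,"offset": [0,0,0],"turn": 0},{"jaw": 255,"offset": [0,0,0],"turn": 0}]}}

```text
time_s: 3.03
ee_pos: [548.5, -202.6, 125.1]
eef_rot: [1.209, 1.21, -1.21]
force: [-2.3, -4.8, -7.0]
finger_gap: 9.0
```

Run:
```python
from h import *
d,im2=grab('side','s4');d,im=grab('scene','c4')
cv2.imwrite('pics/s4z.png',np.hstack([cv2.resize(im2[150:220,310:375],None,fx=6,fy=6,interpolation=cv2.INTER_CUBIC),cv2.resize(im[115:185,290:355],None,fx=6,fy=6,interpolation=cv2.INTER_CUBIC)]))
s=arm.state();print(s['ee_pos'],s['time_s'],s['finger_gap'],s['force'],s['wrist_torque'])
```

```text
[ 548.48473807 -202.60399346  125.17681745] 3.1333 9.463914442088791 [-1.04775023 -4.35799739 -6.35644783] [-0.50865363  0.22725395 -0.31680511]
```

View pics/s4z.png

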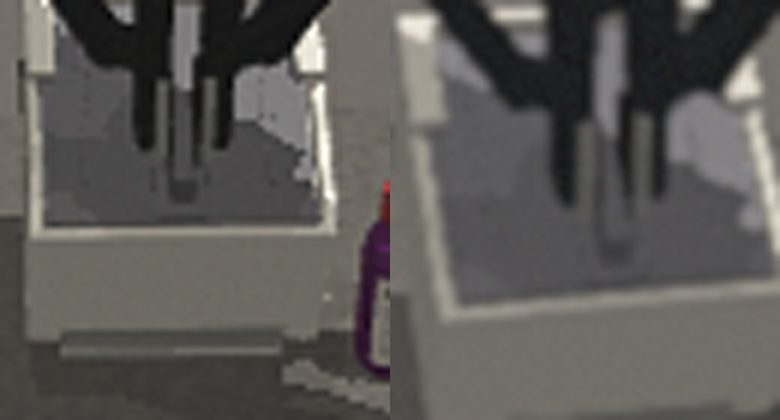

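Emit:
{"op": "jog_arm", "data": {"targets": [{"jaw": 255,"offset": [-0.8,0,0],"turn": 0},{"jaw": 255,"offset": [-0.7,0,0],"turn": 0},{"jaw": 255,"offset": [0,0,0],"turn": 0},{"jaw": 255,"offset": [0,0,0],"turn": 0}]}}

```text
time_s: 3.47
ee_pos: [548.4, -202.5, 126.9]
eef_rot: [1.209, 1.21, -1.21]
force: [-0.8, -4.8, -7.6]
finger_gap: 9.2
```

Run:
```python
from h import *
d,im2=grab('wrist','w5');d,im=grab('scene','c5')
cv2.imwrite('pics/s5z.png',np.vstack([cv2.resize(im2[130:270,200:400],None,fx=3,fy=3,interpolation=cv2.INTER_CUBIC)[:300],cv2.resize(im[145:175,290:365],None,fx=8,fy=8,interpolation=cv2.INTER_CUBIC)]))
s=arm.state();print(s['ee_pos'],s['time_s'],s['finger_gap'],s['force'],s['wrist_torque'])
```

```text
[ 548.44393412 -202.45806893  126.84788627] 3.5667 8.962026123425467 [-2.40723334 -4.91557313 -8.1035793 ] [-0.49257477  0.26315896 -0.32396989]
```

View pics/s5z.png

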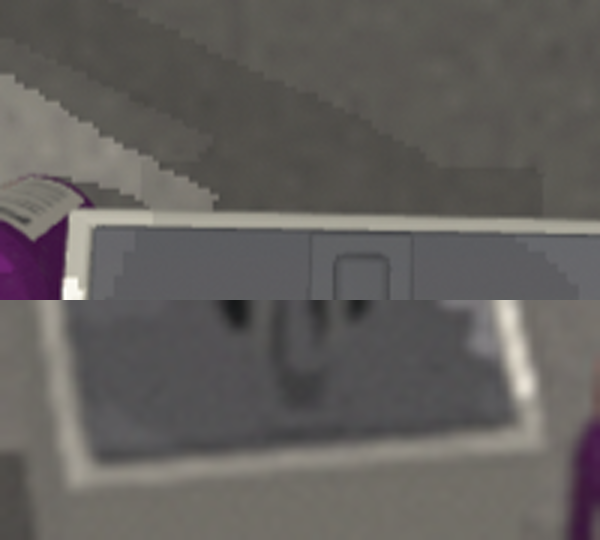

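Emit:
{"op": "jog_arm", "data": {"targets": [{"jaw": 255,"offset": [0.7,0,-1.8],"turn": 0},{"jaw": 255,"offset": [0.7,0,-1.8],"turn": 0},{"jaw": 255,"offset": [0.7,0,-1.8],"turn": 0},{"jaw": 255,"offset": [0,0,0],"turn": 0},{"jaw": 255,"offset": [0,0,0],"turn": 0}]}}

```text
time_s: 3.98
ee_pos: [548.8, -199.6, 125.8]
eef_rot: [1.206, 1.206, -1.212]
force: [-3.9, -10.6, -5.5]
finger_gap: 9.1
```

Run:
```python
from h import *
d,im2=grab('wrist','w6');d,im=grab('scene','c6')
cv2.imwrite('pics/s6z.png',np.vstack([cv2.resize(im2[130:270,200:400],None,fx=3,fy=3,interpolation=cv2.INTER_CUBIC)[:300],cv2.resize(im[145:175,290:365],None,fx=8,fy=8,interpolation=cv2.INTER_CUBIC)]))
s=arm.state();print(s['ee_pos'],s['time_s'],s['finger_gap'],s['force'],s['wrist_torque'])
```

```text
[ 548.83859964 -199.57249732  125.82863563] 4.0833 8.812105525836131 [-3.61223701 -9.65621844 -5.38610155] [-1.35118307  0.4631178  -0.34425919]
```

View pics/s6z.png

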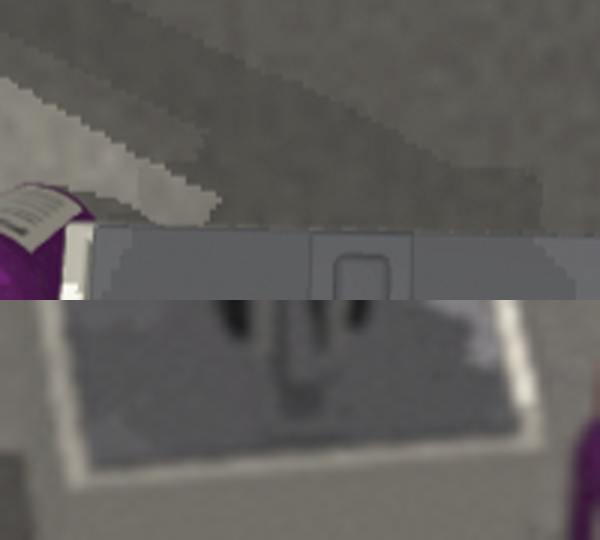

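The lid's front edge now covers the lip in the wrist view, so it has cleared the lip. I'll continue the slide.

Emit:
{"op": "jog_arm", "data": {"targets": [{"jaw": 255,"offset": [0.7,0,-2],"turn": 0},{"jaw": 255,"offset": [0.7,0,-2],"turn": 0},{"jaw": 255,"offset": [0.7,0,-2],"turn": 0},{"jaw": 255,"offset": [0.7,0,-2],"turn": 0},{"jaw": 255,"offset": [0.7,0,-2],"turn": 0},{"jaw": 255,"offset": [0,0,0],"turn": 0}]}}

```text
time_s: 4.58
ee_pos: [549.1, -188.7, 122.5]
eef_rot: [1.207, 1.206, -1.211]
force: [-2.0, -7.2, -3.4]
finger_gap: 9.0
```

Run:
```python
from h import *
d,im2=grab('wrist','w7');d,im=grab('side','c7')
cv2.imwrite('pics/s7z.png',np.vstack([cv2.resize(im2[130:270,200:400],None,fx=3,fy=3,interpolation=cv2.INTER_CUBIC)[:300],cv2.resize(im[150:200,300:375],None,fx=6,fy=6,interpolation=cv2.INTER_CUBIC)[:, :450].copy() if 0 else cv2.resize(im[150:190,305:380],None,fx=8,fy=8,interpolation=cv2.INTER_CUBIC)[:300]]))
s=arm.state();print(s['ee_pos'],s['time_s'],s['finger_gap'],s['force'],s['wrist_torque'])
```

```text
[ 549.06346209 -188.6589159   122.54599689] 4.6833 8.991273729758731 [-2.42698051 -7.71527402 -3.76168851] [-0.95049727  0.42516674 -0.34423284]
```

View pics/s7z.png

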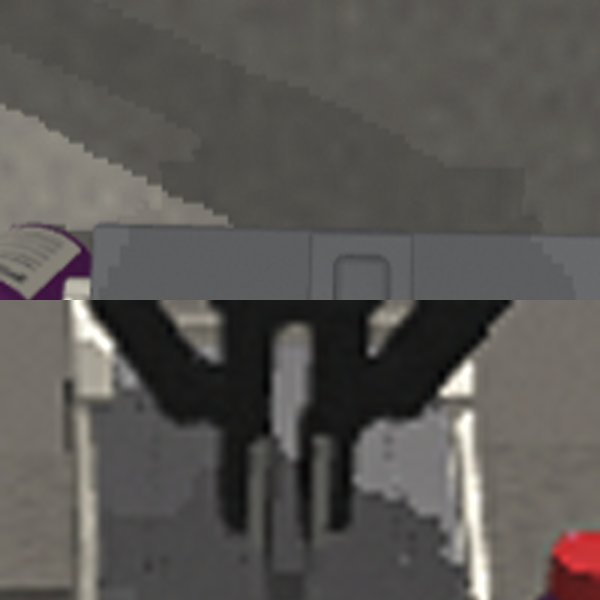

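Emit:
{"op": "jog_arm", "data": {"targets": [{"jaw": 255,"offset": [0.9,0,-2.5],"turn": 0},{"jaw": 255,"offset": [0.9,0,-2.5],"turn": 0},{"jaw": 255,"offset": [0.9,0,-2.5],"turn": 0},{"jaw": 255,"offset": [0.9,0,-2.5],"turn": 0},{"jaw": 255,"offset": [0.8,0,-2.5],"turn": 0},{"jaw": 255,"offset": [0.8,0,-2.5],"turn": 0},{"jaw": 255,"offset": [0,0,0],"turn": 0}]}}

```text
time_s: 5.27
ee_pos: [549.1, -172.2, 117.3]
eef_rot: [1.209, 1.208, -1.209]
force: [-3.6, -4.1, -2.2]
finger_gap: 9.0
```

Run:
```python
from h import *
s=arm.state();print(s['ee_pos'],s['time_s'],s['finger_gap'],s['force'],s['wrist_torque'])
```

```text
[ 549.12567683 -172.24396896  117.31934264] 5.2667 9.029462242178566 [-3.58275456 -4.07193198 -2.1829711 ] [-0.48749798  0.43446132 -0.36276733]
```

Emit:
{"op": "jog_arm", "data": {"targets": [{"jaw": 255,"offset": [0.8,0,-2.5],"turn": 0},{"jaw": 255,"offset": [0.8,0,-2.5],"turn": 0},{"jaw": 255,"offset": [0.8,0,-2.5],"turn": 0},{"jaw": 255,"offset": [0.8,0,-2.5],"turn": 0},{"jaw": 255,"offset": [0.5,0,-2.5],"turn": 0},{"jaw": 255,"offset": [0,0,-2],"turn": 0},{"jaw": 255,"offset": [0,0,0],"turn": 0}]}}

```text
time_s: 5.85
ee_pos: [549.7, -156.7, 113.7]
eef_rot: [1.209, 1.209, -1.207]
force: [-0.7, -0.3, -0.3]
finger_gap: 9.0
```

Run:
```python
from h import *
s=arm.state();print(s['ee_pos'],s['time_s'],s['finger_gap'],s['force'],s['wrist_torque'])
d,im=grab('side','s8');d,im2=grab('scene','c8')
cv2.imwrite('pics/s8z.png',np.hstack([cv2.resize(im[130:230,290:370],None,fx=5,fy=5,interpolation=cv2.INTER_CUBIC),cv2.resize(im2[105:205,285:365],None,fx=5,fy=5,interpolation=cv2.INTER_CUBIC)]))
```

```text
[ 549.70818549 -156.69728355  113.69341906] 5.85 8.982181568734772 [-0.68753017 -0.27694383 -0.32779665] [0.06468812 0.03470091 0.00823852]
```

View pics/s8z.png

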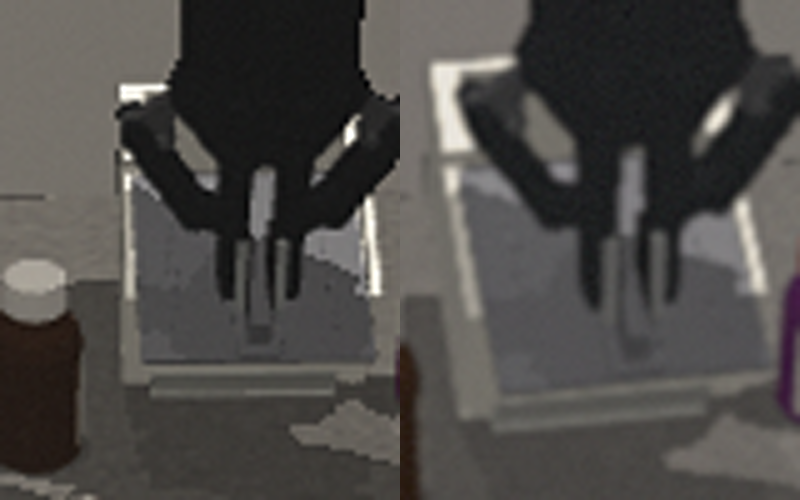

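Emit:
{"op": "jog_arm", "data": {"targets": [{"jaw": 255,"offset": [-15,0,-8],"turn": 0},{"jaw": 255,"offset": [-25,0,-8],"turn": 0},{"jaw": 255,"offset": [-20,0,-9],"turn": 0},{"jaw": 255,"offset": [0,-18,-16],"turn": 0},{"jaw": 255,"offset": [0,-24,-16],"turn": 0},{"jaw": 255,"offset": [0,-24,-16],"turn": 0},{"jaw": 255,"offset": [0,-24,-16],"turn": 0},{"jaw": 255,"offset": [0,-24,-16],"turn": 0},{"jaw": 255,"offset": [0,-14,0],"turn": 0},{"jaw": 255,"offset": [0,0,0],"turn": 0}]}}

```text
time_s: 6.78
ee_pos: [418.1, -51.2, 172.5]
eef_rot: [1.208, 1.212, -1.21]
force: [-0.3, -0.7, -1.2]
finger_gap: 9.4
```

Run:
```python
from h import *
s=arm.state();print(s['ee_pos'],s['time_s'],s['finger_gap'],s['force'],s['wrist_torque'])
d,im=grab('side','s9');d,im2=grab('scene','c9')
cv2.imwrite('pics/s9z.png',np.hstack([im[100:300,250:550],im2[100:300,250:550]]))
cv2.imwrite('pics/c9z.png',cv2.resize(im2[100:240,270:400],None,fx=4,fy=4,interpolation=cv2.INTER_CUBIC))
```

```text
[418.11321257 -51.22965613 172.52109026] 6.7833 9.352607459633536 [-0.31737977 -0.74512716 -1.22058842] [ 0.02213932 -0.02039777 -0.05293317]
```

View pics/s9z.png

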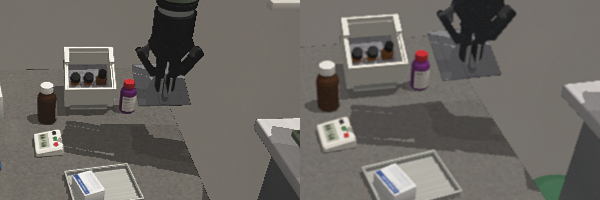

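View pics/c9z.png

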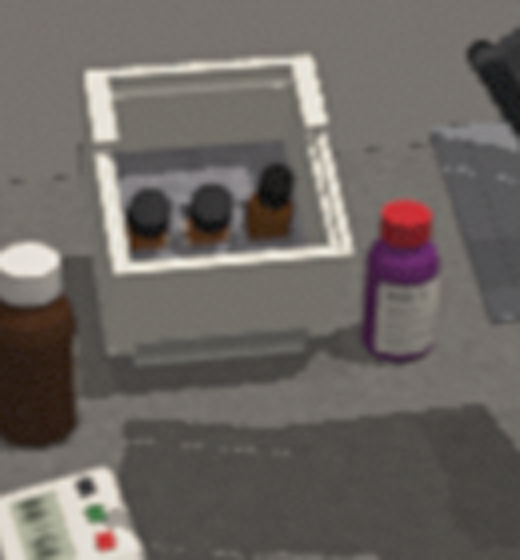

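The lid is off and held. The oil bottle is in the pocket nearest the robot (−x), rightmost in the scene view at about (339,147), and the jars are at (308,153) and (322,152). I'll lay the lid now.

Emit:
{"op": "jog_arm", "data": {"targets": [{"jaw": 255,"offset": [30,0,0],"turn": 0},{"jaw": 255,"offset": [35,0,0],"turn": 0},{"jaw": 255,"offset": [35,0,0],"turn": 0},{"jaw": 255,"offset": [20,0,0],"turn": 0},{"jaw": 255,"offset": [0,0,0],"turn": 0},{"jaw": 255,"offset": [0,0,0],"turn": 0}], "force": 20}}

```text
time_s: 7.38
ee_pos: [421.4, -52.8, 52.4]
eef_rot: [1.209, 1.211, -1.211]
force: [0.9, -0.5, -0.9]
finger_gap: 9.0
```

Run:
```python
from h import *
s=arm.state();print(s['ee_pos'],s['time_s'],s['finger_gap'],s['force'],s['wrist_torque'])
d,im=grab('side','s10');d,im2=grab('scene','c10')
cv2.imwrite('pics/s10z.png',np.hstack([cv2.resize(im[130:280,320:470],None,fx=2.6,fy=2.6),cv2.resize(im2[110:260,330:480],None,fx=2.6,fy=2.6)]))
```

```text
[421.39294688 -52.84030178  52.41253422] 7.3833 9.012585696602164 [ 0.93531062 -0.52834377 -0.91597956] [-0.03191475  0.01267413  0.04262106]
```

View pics/s10z.png

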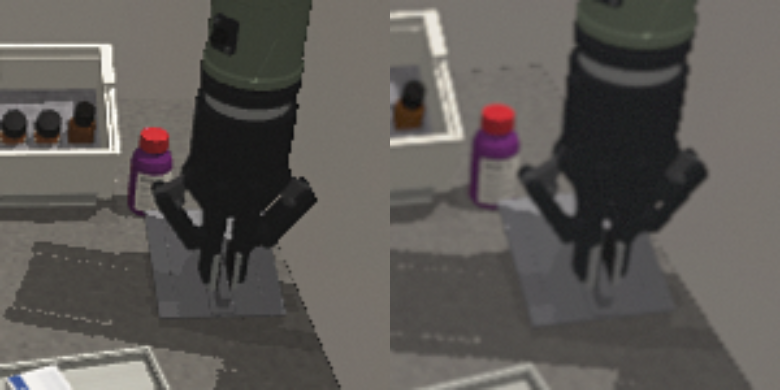

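Emit:
{"op": "jog_arm", "data": {"targets": [{"jaw": 255,"offset": [4,0,0],"turn": 0},{"jaw": 255,"offset": [3,0,0],"turn": 0},{"jaw": 255,"offset": [3,0,0],"turn": 0},{"jaw": 255,"offset": [2,0,0],"turn": 0},{"jaw": 255,"offset": [0,0,0],"turn": 0},{"jaw": 255,"offset": [0,0,0],"turn": 0}]}}

```text
time_s: 7.98
ee_pos: [422.4, -53.7, 42.8]
eef_rot: [1.208, 1.206, -1.208]
force: [-2.6, -3.4, 9.4]
finger_gap: 9.2
```

Emit:
{"op": "jog_arm", "data": {"targets": [{"jaw": 255,"offset": [1.5,0,0],"turn": 0},{"jaw": 255,"offset": [1.5,0,0],"turn": 0},{"jaw": 255,"offset": [0,0,0],"turn": 0},{"jaw": 255,"offset": [0,0,0],"turn": 0}]}}

```text
time_s: 8.32
ee_pos: [422.8, -54.7, 40.6]
eef_rot: [1.207, 1.204, -1.208]
force: [-5.6, -5.4, 14.2]
finger_gap: 9.3
```

Run:
```python
from h import *
s=arm.state();print(s['ee_pos'],s['time_s'],s['finger_gap'],s['force'],s['wrist_torque'])
d,im=grab('side','s11');d,im2=grab('scene','c11')
cv2.imwrite('pics/s11z.png',np.hstack([cv2.resize(im[160:280,340:460],None,fx=3.2,fy=3.2),cv2.resize(im2[140:260,350:470],None,fx=3.2,fy=3.2)]))
```

```text
[422.78938794 -54.70041463  40.55359942] 8.3167 9.287096413106939 [-5.64485533 -5.43463001 14.23909386] [-0.72285976  0.87673156 -0.02668719]
```

View pics/s11z.png

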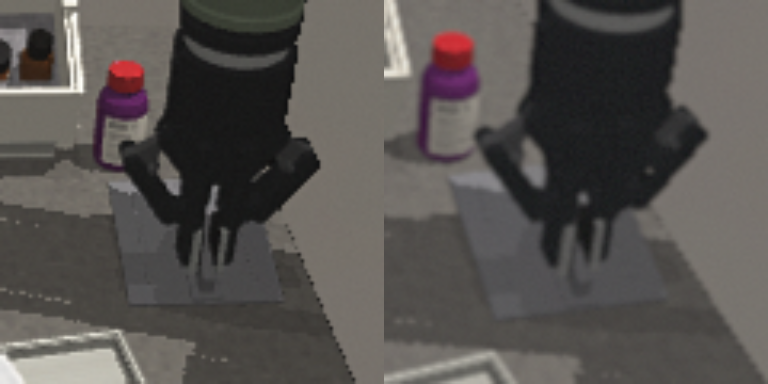

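Emit:
{"op": "jog_arm", "data": {"targets": [{"jaw": 255,"offset": [1.5,0,0],"turn": 0},{"jaw": 255,"offset": [1.5,0,0],"turn": 0},{"jaw": 255,"offset": [0,0,0],"turn": 0},{"jaw": 255,"offset": [0,0,0],"turn": 0}]}}

```text
time_s: 8.75
ee_pos: [423.3, -55.3, 37.9]
eef_rot: [1.206, 1.203, -1.208]
force: [-5.4, -8.1, 16.7]
finger_gap: 9.1
```

Emit:
{"op": "jog_arm", "data": {"targets": [{"jaw": 255,"offset": [1,0,0],"turn": 0},{"jaw": 255,"offset": [1,0,0],"turn": 0},{"jaw": 255,"offset": [0,0,0],"turn": 0},{"jaw": 255,"offset": [0,0,0],"turn": 0}]}}

```text
time_s: 9.08
ee_pos: [423.7, -55.6, 36.2]
eef_rot: [1.206, 1.202, -1.207]
force: [-6.0, -8.0, 18.0]
finger_gap: 8.9
```

Run:
```python
from h import *
s=arm.state();print(s['ee_pos'],s['time_s'],s['finger_gap'],s['force'],s['wrist_torque'])
d,im=grab('side','s12');d,im2=grab('wrist','w12')
cv2.imwrite('pics/s12z.png',np.hstack([cv2.resize(im[160:280,340:460],None,fx=3,fy=3),cv2.resize(im2[100:400,160:500],None,fx=1.2,fy=1.2)]))
```

```text
[423.69560372 -55.60191766  36.15423279] 9.0833 8.873541394766235 [-6.02902805 -7.99854242 17.95111565] [-1.20986405  0.97240706 -0.05954979]
```

View pics/s12z.png

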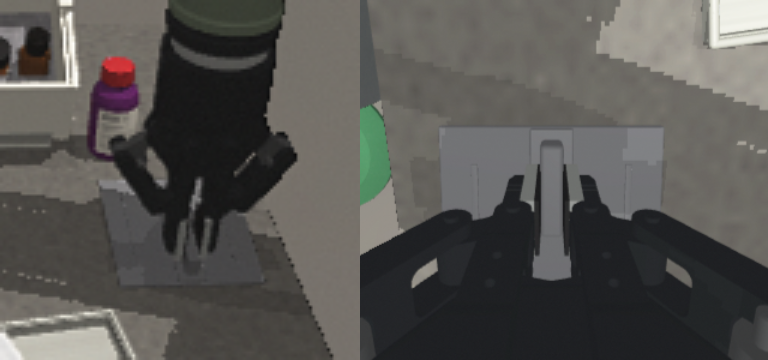

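Run:
```python
from h import *
d=load('s12')
for z in (4,10,20,30,40): print(z,onz(d,373.3,221.2,z).round(1),onz(d,379.5,254.5,z).round(1))
```

```text
4 [ 469.8 -154.3    4. ] [476.1 -32.6   4. ]
10 [ 471.6 -146.    10. ] [477.8 -25.4  10. ]
20 [ 474.7 -132.1   20. ] [480.8 -13.5  20. ]
30 [ 477.8 -118.2   30. ] [483.8  -1.5  30. ]
40 [ 480.8 -104.4   40. ] [486.7  10.5  40. ]
```

Emit:
{"op": "jog_arm", "data": {"targets": [{"jaw": 255,"offset": [1,0,0],"turn": 0},{"jaw": 255,"offset": [1,0,0],"turn": 0},{"jaw": 255,"offset": [0,0,0],"turn": 0},{"jaw": 255,"offset": [0,0,0],"turn": 0}]}}

```text
time_s: 9.52
ee_pos: [424.1, -55.8, 34.3]
eef_rot: [1.206, 1.201, -1.207]
force: [-4.7, -9.1, 18.0]
finger_gap: 9.4
```

Emit:
{"op": "jog_arm", "data": {"targets": [{"jaw": 255,"offset": [1,0,0],"turn": 0},{"jaw": 255,"offset": [1,0,0],"turn": 0},{"jaw": 255,"offset": [0,0,0],"turn": 0},{"jaw": 255,"offset": [0,0,0],"turn": 0}]}}

```text
time_s: 9.85
ee_pos: [424.5, -55.9, 32.5]
eef_rot: [1.206, 1.2, -1.207]
force: [-5.2, -9.2, 17.8]
finger_gap: 9.2
```

Emit:
{"op": "jog_arm", "data": {"targets": [{"jaw": 215,"offset": [-1,0,0],"turn": 0},{"jaw": 170,"offset": [-1,0,0],"turn": 0},{"jaw": 140,"offset": [0,0,0],"turn": 0},{"jaw": 140,"offset": [0,0,0],"turn": 0},{"jaw": 140,"offset": [-10,0,0],"turn": 0},{"jaw": 140,"offset": [-30,0,0],"turn": 0},{"jaw": 140,"offset": [-40,0,0],"turn": 0},{"jaw": 100,"offset": [-40,0,0],"turn": 0},{"jaw": 60,"offset": [-40,0,0],"turn": 0},{"jaw": 0,"offset": [-40,0,0],"turn": 0}]}}

```text
time_s: 10.68
ee_pos: [420.2, -52.0, 233.3]
eef_rot: [1.209, 1.21, -1.209]
force: [2.0, -0.1, 0.3]
finger_gap: 73.1
```

Emit:
{"op": "jog_arm", "data": {"targets": [{"jaw": 0,"offset": [-30,25,30],"turn": 0},{"jaw": 0,"offset": [-20,25,30],"turn": 0},{"jaw": 0,"offset": [0,25,30],"turn": 0},{"jaw": 0,"offset": [0,25,30],"turn": 0},{"jaw": 0,"offset": [0,0,30],"turn": 0},{"jaw": 0,"offset": [0,0,0],"turn": 0},{"jaw": 0,"offset": [0,0,0],"turn": 0}]}}

```text
time_s: 11.27
ee_pos: [515.6, -197.3, 275.1]
eef_rot: [1.211, 1.21, -1.211]
force: [0.3, 0.3, -0.5]
finger_gap: 85.4
```

Run:
```python
from h import *
s=arm.state();print(s['ee_pos'],s['time_s'],s['finger_gap'],s['force'],s['eef_rot'])
d,im=grab('side','s13');d,im2=grab('wrist','w13');d,im3=grab('scene','c13')
cv2.imwrite('pics/s13z.png',np.hstack([cv2.resize(im[110:310,260:460],None,fx=1.9,fy=1.9),cv2.resize(im3[90:290,260:460],None,fx=1.9,fy=1.9)]))
cv2.imwrite('pics/c13z.png',np.hstack([cv2.resize(im[140:200,310:370],None,fx=6.5,fy=6.5,interpolation=cv2.INTER_CUBIC),cv2.resize(im3[110:170,290:350],None,fx=6.5,fy=6.5,interpolation=cv2.INTER_CUBIC)]))
```

```text
[ 515.55388253 -197.28405119  275.11260971] 11.2667 85.35190657487412 [ 0.30547565  0.25458078 -0.51381232] [ 1.21104778  1.2098511  -1.21133245]
```

View pics/s13z.png

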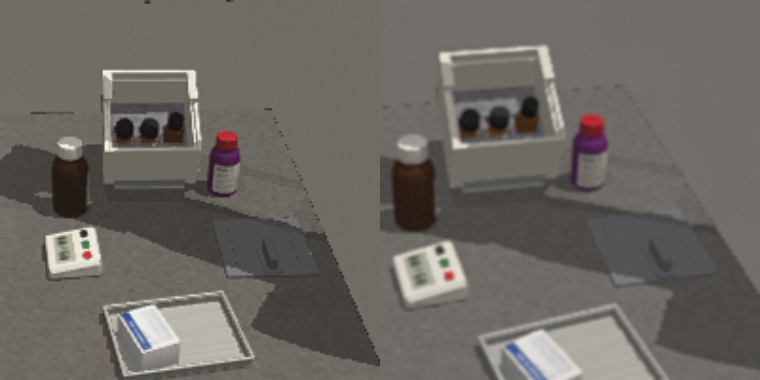

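View pics/c13z.png

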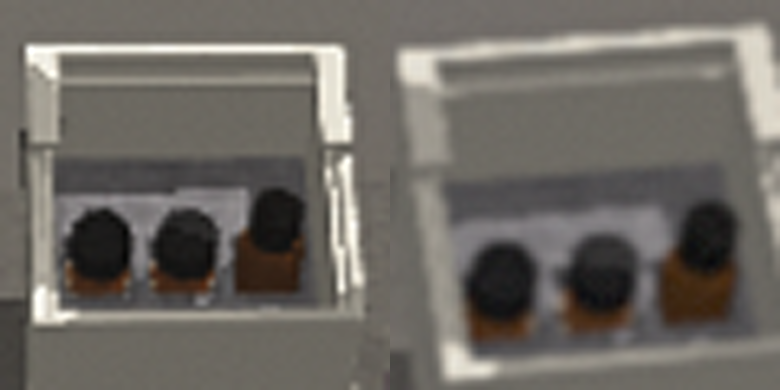

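View pics/w13.png

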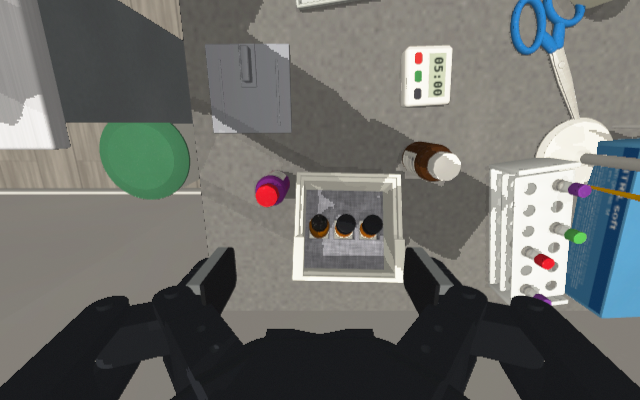

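Run:
```python
from h import *
im=cv2.imread('pics/w13.png')
cv2.imwrite('pics/w13z.png',cv2.resize(im[165:290,285:415],None,fx=6,fy=6,interpolation=cv2.INTER_CUBIC)[:600])
d=load('w13')
print(onz(d,320,310,0))
```

```text
[ 516.49560367 -414.85171263    0.        ]
```

View pics/w13z.png

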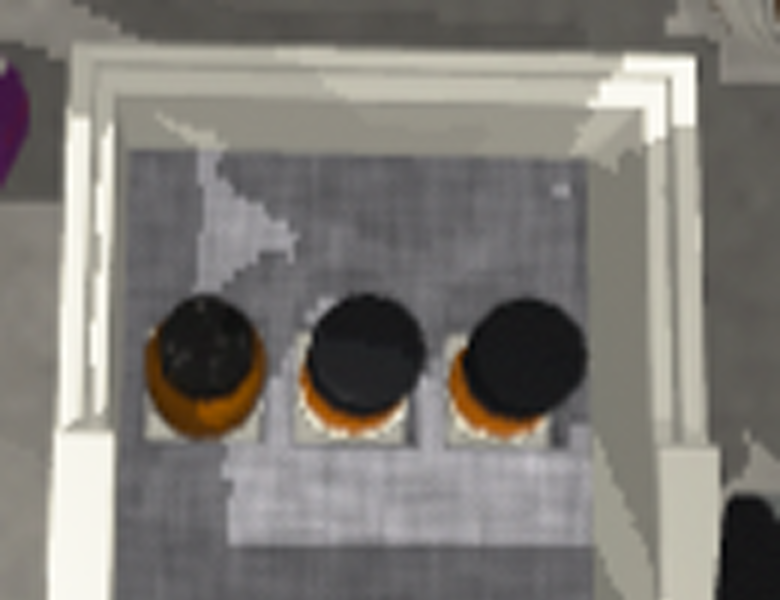

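Run:
```python
from h import *
P=[('w13',(285+206/6,165+345/6)),('s13',(310+277/6.5,140+219/6.5)),('c13',(290+(707-390)/6.5,110+235/6.5))]
D=[load(n) for n,_ in P]
for i in range(3):
  for j in range(i):
    p,e=tri(D[i],P[i][1],D[j],P[j][1]);print(P[i][0],P[j][0],p.round(1),round(e,1))
# jar cap tops predicted height: axial 46
for n,(u,v) in [('mid jar',(367,352)),('right jar',(526,357))]:
    print(n,[onz(D[0],285+u/6,165+v/6,z).round(1) for z in (75,81,87)])
# pocket predictions
for s in (50,55,59): 
  for ax in (0,20,46,53,62):
    n=-66+ax; print(s,ax,'y',round(-180.6-(.906*s-.423*n+2.1),1),'z',round(73.8+.423*s+.906*n,1))
# pocket corners on block top, and box interior bottom
for (u,v) in [(147,440),(260,440),(130,150),(585,155),(300,440)]:
    print((u,v),[onz(D[0],285+u/6,165+v/6,z).round(1) for z in (40,50,60,70)])
```

```text
s13 w13 [ 514.6 -235.4   86.7] 2.5
c13 w13 [ 514.8 -235.4   86.3] 2.2
c13 s13 [ 512.8 -238.8   84.2] 0.4
mid jar [array([ 547.8, -241.2,   75. ]), array([ 547.2, -239.1,   81. ]), array([ 546.6, -237. ,   87. ])]
right jar [array([ 579.3, -242.3,   75. ]), array([ 578.2, -240.1,   81. ]), array([ 577., -238.,   87.])]
50 0 y -255.9 z 35.2
50 20 y -247.5 z 53.3
50 46 y -236.5 z 76.8
50 53 y -233.5 z 83.2
50 62 y -229.7 z 91.3
55 0 y -260.4 z 37.3
55 20 y -252.0 z 55.4
55 46 y -241.0 z 78.9
55 53 y -238.0 z 85.3
55 62 y -234.2 z 93.4
59 0 y -264.1 z 39.0
59 20 y -255.6 z 57.1
59 46 y -244.6 z 80.6
59 53 y -241.7 z 87.0
59 62 y -237.8 z 95.1
(147, 440) [array([ 502.5, -274.4,   40. ]), array([ 502.9, -270.3,   50. ]), array([ 503.3, -266.1,   60. ]), array([ 503.7, -262. ,   70. ])]
(260, 440) [array([ 527.8, -274.4,   40. ]), array([ 527.5, -270.3,   50. ]), array([ 527.1, -266.1,   60. ]), array([ 526.8, -262. ,   70. ])]
(130, 150) [array([ 499.6, -208. ,   40. ]), array([ 500.1, -205.8,   50. ]), array([ 500.5, -203.5,   60. ]), array([ 501. , -201.3,   70. ])]
(585, 155) [array([ 596.6, -209.2,   40. ]), array([ 594.3, -206.9,   50. ]), array([ 592.1, -204.6,   60. ]), array([ 589.8, -202.3,   70. ])]
(300, 440) [array([ 536.7, -274.4,   40. ]), array([ 536.1, -270.3,   50. ]), array([ 535.6, -266.2,   60. ]), array([ 535., -262.,   70.])]
```

Run:
```python
from h import *
def ony(d,u,v,y):
    o,r=ray(d,u,v); return o+r*(y-o[1])/r[1]
for n,tcp,y in (('s2',143.3,-204),('s3',120.8,-204)):
    d=load(n);im=cv2.imread(f'pics/{n}.png');g=im.max(2)
    m=(g<45)
    print(n)
    for z in range(int(tcp-28),int(tcp+80),8):
        # row at x=549
        u,v=proj(d,[549,y,z]); r=int(round(v)); 
        row=m[r,300:385]; xs=np.nonzero(row)[0]+300
        if len(xs): 
            a=ony(d,xs[0],r,y);b=ony(d,xs[-1]+1,r,y); print(z-tcp+25,'above tip(shut):',a.round(0),b.round(0))
```

```text
s2
4.699999999999989 above tip(shut): [ 574. -204.  123.] [ 521. -204.  122.]
12.699999999999989 above tip(shut): [ 585. -204.  131.] [ 510. -204.  130.]
20.69999999999999 above tip(shut): [ 588. -204.  139.] [ 510. -204.  138.]
28.69999999999999 above tip(shut): [ 588. -204.  147.] [ 511. -204.  145.]
36.69999999999999 above tip(shut): [ 586. -204.  157.] [ 509. -204.  155.]
44.69999999999999 above tip(shut): [ 602. -204.  164.] [ 494. -204.  163.]
52.69999999999999 above tip(shut): [ 602. -204.  172.] [ 490. -204.  170.]
60.69999999999999 above tip(shut): [ 606. -204.  179.] [ 488. -204.  178.]
68.69999999999999 above tip(shut): [ 609. -204.  189.] [ 487. -204.  187.]
76.69999999999999 above tip(shut): [ 611. -204.  196.] [ 483. -204.  195.]
84.69999999999999 above tip(shut): [ 613. -204.  204.] [ 481. -204.  202.]
92.69999999999999 above tip(shut): [ 613. -204.  211.] [ 479. -204.  209.]
100.69999999999999 above tip(shut): [ 616. -204.  220.] [ 480. -204.  219.]
s3
4.200000000000003 above tip(shut): [ 552. -204.   99.] [ 540. -204.   99.]
12.200000000000003 above tip(shut): [ 566. -204.  107.] [ 529. -204.  107.]
20.200000000000003 above tip(shut): [ 566. -204.  115.] [ 527. -204.  114.]
28.200000000000003 above tip(shut): [ 567. -204.  123.] [ 530. -204.  122.]
36.2 above tip(shut): [ 567. -204.  133.] [ 528. -204.  133.]
44.2 above tip(shut): [ 583. -204.  141.] [ 510. -204.  140.]
52.2 above tip(shut): [ 590. -204.  149.] [ 504. -204.  148.]
60.2 above tip(shut): [ 595. -204.  157.] [ 500. -204.  155.]
68.2 above tip(shut): [ 599. -204.  164.] [ 494. -204.  163.]
76.2 above tip(shut): [ 602. -204.  172.] [ 490. -204.  170.]
84.2 above tip(shut): [ 611. -204.  182.] [ 484. -204.  180.]
92.2 above tip(shut): [ 609. -204.  189.] [ 484. -204.  187.]
100.2 above tip(shut): [ 611. -204.  196.] [ 487. -204.  195.]
```

Lid check: it lies flat with the rib up. To grip the oil cap I need the jaws along y, because the fingers are too thick to fit between the cap and the side wall. I'll turn 90° above the box.

Emit:
{"op": "jog_arm", "data": {"targets": [{"jaw": 150,"offset": [0,0,0],"turn": -0.12},{"jaw": 150,"offset": [0,0,0],"turn": -0.12},{"jaw": 150,"offset": [0,0,0],"turn": -0.12},{"jaw": 150,"offset": [0,0,0],"turn": -0.12},{"jaw": 150,"offset": [0,0,0],"turn": -0.12},{"jaw": 150,"offset": [0,0,0],"turn": -0.12},{"jaw": 150,"offset": [0,0,0],"turn": -0.12},{"jaw": 150,"offset": [0,0,0],"turn": -0.12},{"jaw": 150,"offset": [0,0,0],"turn": -0.12},{"jaw": 150,"offset": [0,0,0],"turn": -0.12}]}}

```text
time_s: 12.25
ee_pos: [515.5, -194.7, 275.7]
eef_rot: [0.285, 1.552, -0.284]
force: [-0.1, -0.2, -0.6]
finger_gap: 35.4
```

Emit:
{"op": "jog_arm", "data": {"targets": [{"jaw": 150,"offset": [0,0,0],"turn": -0.12},{"jaw": 150,"offset": [0,0,0],"turn": -0.12},{"jaw": 150,"offset": [0,0,0],"turn": -0.12},{"jaw": 150,"offset": [0,0,0],"turn": -0.011},{"jaw": 150,"offset": [20,-18,0],"turn": 0},{"jaw": 150,"offset": [30,-18,0],"turn": 0},{"jaw": 150,"offset": [30,0,0],"turn": 0},{"jaw": 150,"offset": [20,0,0],"turn": 0},{"jaw": 150,"offset": [0,0,0],"turn": 0},{"jaw": 150,"offset": [0,0,0],"turn": 0}]}}

```text
time_s: 13.08
ee_pos: [515.0, -231.1, 174.5]
eef_rot: [0.002, 1.573, 0.001]
force: [-0.3, -1.2, 0.8]
finger_gap: 34.9
```

Run:
```python
from h import *
s=arm.state();print(s['ee_pos'],s['time_s'],s['finger_gap'],s['force'],s['joints'])
print(Rn.from_rotvec(s['eef_rot']).as_matrix().round(3))
d,im2=grab('wrist','w14');d,im=grab('side','s14')
cv2.imwrite('pics/w14z.png',cv2.resize(im2[100:400,120:520],None,fx=2,fy=2,interpolation=cv2.INTER_CUBIC))
```

```text
[ 515.03121916 -231.09964547  174.52007544] 13.0833 34.9312222819849 [-0.29468766 -1.15019722  0.84001254] [-5.75138778e-01  2.66183165e-01  1.64651102e+00  1.17585711e-04
  1.23214115e+00 -2.14533528e+00]
[[-0.003  0.001  1.   ]
 [ 0.002  1.    -0.001]
 [-1.     0.002 -0.003]]
```

View pics/w14z.png

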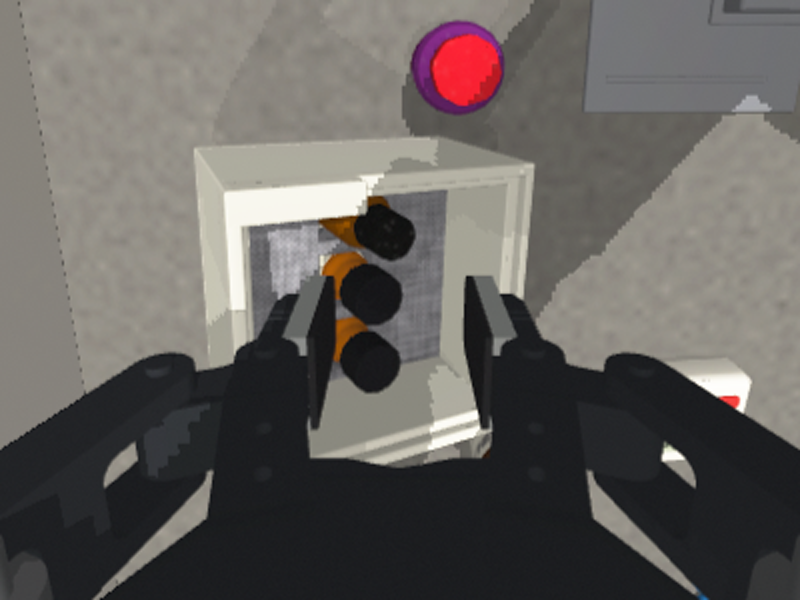

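The cap is at zoom pixels (358-412, 205-258), leaning towards image right (+y), and the jaw midline is at about column 400. I'll cross-check the cap position by ray.

Run:
```python
from h import *
w=load('w14');W=load('w13');s=load('s14')
f=lambda u,v:(120+u/2,100+v/2)
print(onz(w,*f(386,231),86).round(1),'top',onz(w,*f(396,240),94).round(1))
print('blob tri with w13',tri(w,f(386,231),W,(285+206/6,165+345/6)))
print('with s13',tri(w,f(386,231),load('s13'),(310+277/6.5,140+219/6.5)))
for p in [(228,190),(248,230),(195,150)]: print(onz(w,*f(*p),133).round(1))
im=cv2.imread('pics/w14.png');cv2.imwrite('pics/w14y.png',cv2.resize(im[165:260,210:400],None,fx=4,fy=4,interpolation=cv2.INTER_CUBIC))
```

```text
[ 514.8 -235.8   86. ] top [ 515.8 -231.9   94. ]
blob tri with w13 (array([ 515.57419188, -236.07652193,   84.59156796]), np.float64(0.7751345194185398))
with s13 (array([ 513.96937449, -235.56075509,   86.6648131 ]), np.float64(1.287386509649902))
[ 487.2 -280.4  133. ]
[ 499.4 -275.5  133. ]
[ 475.5 -288.8  133. ]
```

View pics/w14y.png

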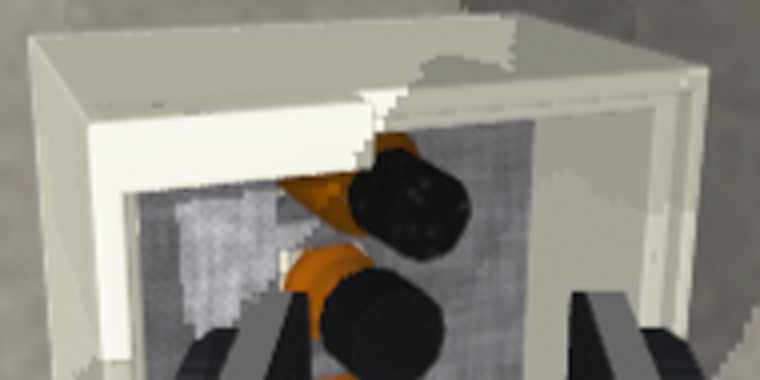

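Emit:
{"op": "jog_arm", "data": {"targets": [{"jaw": 168,"offset": [20,-2.5,0],"turn": 0},{"jaw": 168,"offset": [20,0,0],"turn": 0},{"jaw": 168,"offset": [12,0,0],"turn": 0},{"jaw": 168,"offset": [5,0,0],"turn": 0},{"jaw": 168,"offset": [0,0,0],"turn": 0},{"jaw": 168,"offset": [0,0,0],"turn": 0}]}}

```text
time_s: 13.68
ee_pos: [516.6, -235.2, 119.5]
eef_rot: [-0.001, 1.569, -0.001]
force: [0.0, 0.1, 0.5]
finger_gap: 29.2
```

Run:
```python
from h import *
s=arm.state();print(s['ee_pos'],s['time_s'],s['finger_gap'],s['force'],s['wrist_torque'])
d,im2=grab('wrist','w15');d,im=grab('scene','c15')
cv2.imwrite('pics/w15z.png',np.hstack([cv2.resize(im2[100:300,200:420],None,fx=2,fy=2,interpolation=cv2.INTER_CUBIC),cv2.resize(im[80:180,285:375],None,fx=4,fy=4,interpolation=cv2.INTER_CUBIC)]))
```

```text
[ 516.60461494 -235.15250616  119.52314691] 13.6833 29.165580598884443 [0.0243131  0.08331851 0.46512947] [-0.03544058 -0.02095079 -0.0630548 ]
```

View pics/w15z.png

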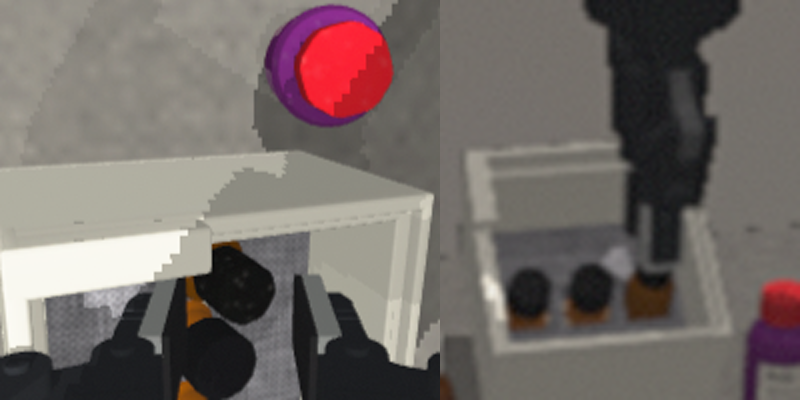

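Emit:
{"op": "jog_arm", "data": {"targets": [{"jaw": 168,"offset": [3,1,-1],"turn": 0},{"jaw": 168,"offset": [2,0,0],"turn": 0},{"jaw": 168,"offset": [0,0,0],"turn": 0},{"jaw": 168,"offset": [0,0,0],"turn": 0}]}}

```text
time_s: 14.12
ee_pos: [514.8, -233.8, 113.4]
eef_rot: [-0.0, 1.571, 0.0]
force: [-0.5, 0.6, 0.0]
finger_gap: 28.9
```

Emit:
{"op": "jog_arm", "data": {"targets": [{"jaw": 168,"offset": [2,0,0],"turn": 0},{"jaw": 168,"offset": [1,0,0],"turn": 0},{"jaw": 168,"offset": [0,0,0],"turn": 0}]}}

```text
time_s: 14.37
ee_pos: [515.3, -234.2, 111.2]
eef_rot: [-0.001, 1.57, -0.0]
force: [-0.9, 1.3, 3.4]
finger_gap: 29.1
```

Run:
```python
from h import *
s=arm.state();print(s['ee_pos'],s['time_s'],s['finger_gap'],s['force'],s['wrist_torque'])
d,im2=grab('wrist','w16')
cv2.imwrite('pics/w16z.png',cv2.resize(im2[150:350,160:460],None,fx=2.5,fy=2.5,interpolation=cv2.INTER_CUBIC))
```

```text
[ 515.2671661  -234.16557255  111.23421832] 14.3667 29.055318097984387 [-0.90816239  1.30171256  3.42058533] [-0.04403538  0.14120376 -0.10159627]
```

View pics/w16z.png

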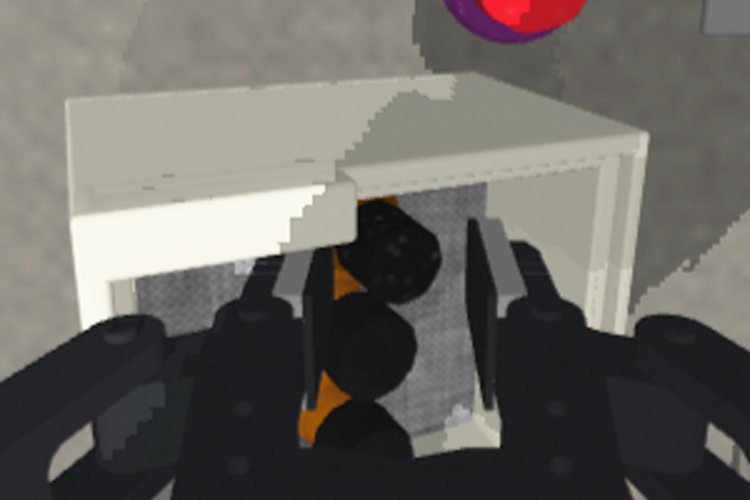

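There's light contact (Fy +1.3, Fz +3.4), most likely the finger link on the rear wall top. The −y pad has room to the cap, so I'll shift +y and go a bit deeper.

Emit:
{"op": "jog_arm", "data": {"targets": [{"jaw": 168,"offset": [-1,1.5,0],"turn": 0},{"jaw": 168,"offset": [1,1,0],"turn": 0},{"jaw": 168,"offset": [1.5,0,0],"turn": 0},{"jaw": 168,"offset": [1,0,0],"turn": 0},{"jaw": 168,"offset": [0,0,0],"turn": 0},{"jaw": 168,"offset": [0,0,0],"turn": 0}]}}

```text
time_s: 14.92
ee_pos: [514.8, -230.9, 107.6]
eef_rot: [0.001, 1.571, 0.001]
force: [0.7, 2.1, 1.3]
finger_gap: 29.1
```

Emit:
{"op": "jog_arm", "data": {"targets": [{"jaw": 176,"offset": [0,0,0],"turn": 0},{"jaw": 180,"offset": [0,-1.5,0],"turn": 0},{"jaw": 184,"offset": [0,-1.5,0],"turn": 0},{"jaw": 184,"offset": [0,0,0],"turn": 0}], "force": 20}}

```text
time_s: 15.25
ee_pos: [514.7, -233.4, 107.7]
eef_rot: [0.002, 1.571, 0.002]
force: [1.3, 5.2, 1.7]
finger_gap: 23.8
```

Run:
```python
from h import *
s=arm.state();print(s['ee_pos'],s['time_s'],s['finger_gap'],s['force'],s['wrist_torque'])
d,im2=grab('wrist','w17')
cv2.imwrite('pics/w17z.png',cv2.resize(im2[150:350,160:460],None,fx=2.5,fy=2.5,interpolation=cv2.INTER_CUBIC))
```

```text
[ 514.69298323 -233.41972157  107.68097161] 15.25 23.78944761344825 [1.26675026 5.21418031 1.70882727] [ 0.52882847 -0.08515096 -0.00438729]
```

View pics/w17z.png

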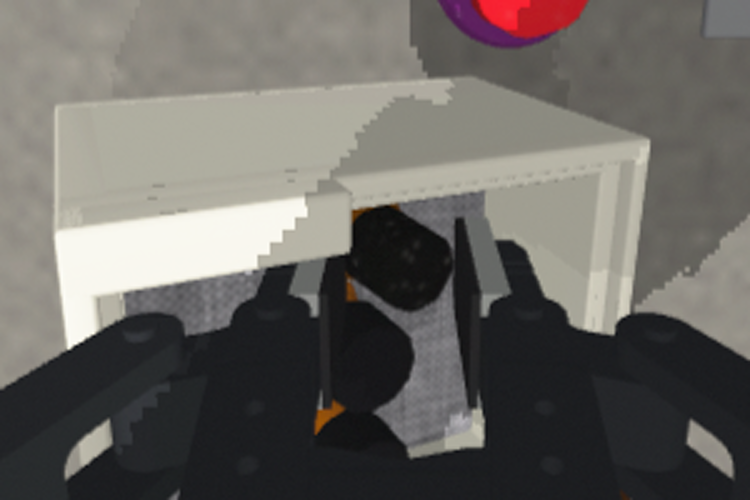

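Emit:
{"op": "jog_arm", "data": {"targets": [{"jaw": 195,"offset": [0,0.5,0],"turn": 0},{"jaw": 210,"offset": [0,0,0],"turn": 0},{"jaw": 255,"offset": [0,0,0],"turn": 0},{"jaw": 255,"offset": [0,0,0],"turn": 0},{"jaw": 255,"offset": [0,0,0],"turn": 0}]}}

```text
time_s: 15.72
ee_pos: [515.2, -234.4, 108.4]
eef_rot: [-0.001, 1.57, -0.001]
force: [1.0, 1.7, 3.8]
finger_gap: 20.1
```

Run:
```python
from h import *
s=arm.state();print(s['ee_pos'],s['time_s'],s['finger_gap'],s['force'],s['wrist_torque'])
d,im2=grab('wrist','w18');d,im=grab('scene','c18')
cv2.imwrite('pics/w18z.png',np.hstack([cv2.resize(im2[200:350,220:400],None,fx=2.6,fy=2.6,interpolation=cv2.INTER_CUBIC),cv2.resize(im[100:165,285:345],None,fx=6,fy=6,interpolation=cv2.INTER_CUBIC)[:390]]))
```

```text
[ 515.21720127 -234.37224051  108.43582342] 15.7167 20.129270807123273 [0.96994554 1.6732112  3.78120495] [ 0.17530371 -0.01509149 -0.02651144]
```

View pics/w18z.png

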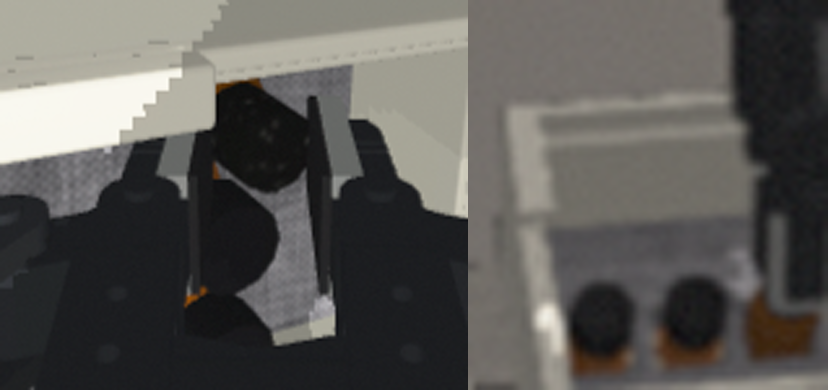

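Gripped at 20.1 mm, matching the diagonal of the tilted cap. I'll lift along the pocket axis.

Emit:
{"op": "jog_arm", "data": {"targets": [{"jaw": 255,"offset": [0,0,0],"turn": 0},{"jaw": 255,"offset": [-2,0.9,0],"turn": 0},{"jaw": 255,"offset": [-2,0.9,0],"turn": 0},{"jaw": 255,"offset": [-2,0.9,0],"turn": 0},{"jaw": 255,"offset": [0,0,0],"turn": 0}], "force": 30}}

```text
time_s: 16.23
ee_pos: [514.6, -230.9, 113.8]
eef_rot: [0.0, 1.571, 0.001]
force: [-0.5, -0.6, -0.2]
finger_gap: 18.7
```

Run:
```python
from h import *
s=arm.state();print(s['ee_pos'],s['time_s'],s['finger_gap'],s['force'],s['wrist_torque'])
d,im2=grab('wrist','w19');d,im=grab('scene','c19')
cv2.imwrite('pics/w19z.png',np.hstack([cv2.resize(im2[200:350,220:400],None,fx=2.6,fy=2.6,interpolation=cv2.INTER_CUBIC),cv2.resize(im[100:165,300:360],None,fx=6,fy=6,interpolation=cv2.INTER_CUBIC)[:390]]))
```

```text
[ 514.63948793 -230.92490109  113.81622097] 16.2333 18.678343622107043 [-0.510264   -0.58091773 -0.2162162 ] [ 0.01859133  0.01690274 -0.05423453]
```

View pics/w19z.png

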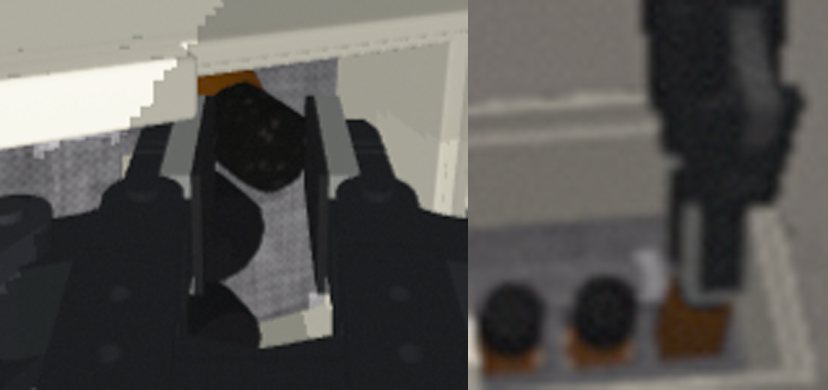

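Emit:
{"op": "jog_arm", "data": {"targets": [{"jaw": 255,"offset": [-2,0.9,0],"turn": 0},{"jaw": 255,"offset": [-2,0.9,0],"turn": 0},{"jaw": 255,"offset": [-2,0.9,0],"turn": 0},{"jaw": 255,"offset": [-2,0.9,0],"turn": 0},{"jaw": 255,"offset": [0,0,0],"turn": 0},{"jaw": 255,"offset": [0,0,0],"turn": 0}]}}

```text
time_s: 16.83
ee_pos: [515.1, -227.6, 122.2]
eef_rot: [-0.0, 1.57, 0.0]
force: [0.4, -0.3, -0.6]
finger_gap: 18.4
```

Run:
```python
from h import *
s=arm.state();print(s['ee_pos'],s['time_s'],s['finger_gap'],s['force'],s['wrist_torque'])
d,im2=grab('wrist','w20');d,im=grab('side','c20')
cv2.imwrite('pics/w20z.png',np.hstack([cv2.resize(im2[200:350,220:400],None,fx=2.6,fy=2.6,interpolation=cv2.INTER_CUBIC),cv2.resize(im[130:195,310:370],None,fx=6,fy=6,interpolation=cv2.INTER_CUBIC)[:390]]))
```

```text
[ 515.05751022 -227.56010443  122.2164833 ] 16.8333 18.443714183957862 [ 0.35609898 -0.32488988 -0.56543196] [ 0.01541371 -0.01781393 -0.01925671]
```

View pics/w20z.png

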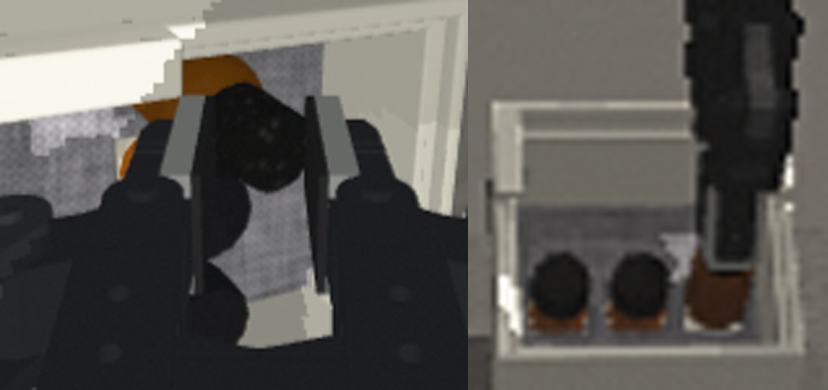

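Cap held and the bottle is nearly out of its pocket. Now I'll pull the top back (−y) so that the pocket's uphill edge swings the bottle upright between the pads.

Emit:
{"op": "jog_arm", "data": {"targets": [{"jaw": 255,"offset": [0,-2.5,0],"turn": 0},{"jaw": 255,"offset": [0,-2.5,0],"turn": 0},{"jaw": 255,"offset": [0,-2.5,0],"turn": 0},{"jaw": 255,"offset": [-0.5,-2.5,0],"turn": 0},{"jaw": 255,"offset": [0,0,0],"turn": 0}]}}

```text
time_s: 17.35
ee_pos: [514.9, -238.3, 122.5]
eef_rot: [-0.0, 1.571, -0.001]
force: [0.6, -0.1, -0.5]
finger_gap: 16.6
```

Run:
```python
from h import *
s=arm.state();print(s['ee_pos'],s['time_s'],s['finger_gap'],s['force'],s['wrist_torque'])
d,im2=grab('wrist','w21');d,im=grab('side','c21')
cv2.imwrite('pics/w21z.png',np.hstack([cv2.resize(im2[200:350,220:400],None,fx=2.6,fy=2.6,interpolation=cv2.INTER_CUBIC),cv2.resize(im[130:195,310:370],None,fx=6,fy=6,interpolation=cv2.INTER_CUBIC)[:390]]))
```

```text
[ 514.93570957 -238.26656218  122.5031488 ] 17.35 16.64200114549379 [ 0.60416566 -0.09991111 -0.54735281] [ 0.03434605  0.03105213 -0.01114158]
```

View pics/w21z.png

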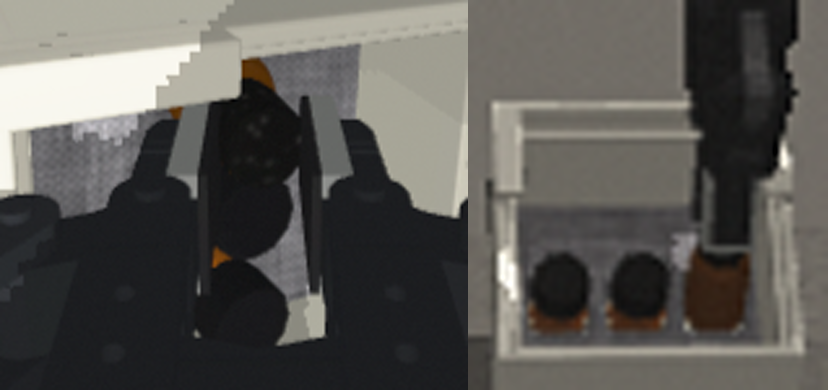

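The gap has fallen to 16.6 mm, so the cap is now lying flat between the pads. I'll lift clear and inspect the tilt.

Emit:
{"op": "jog_arm", "data": {"targets": [{"jaw": 255,"offset": [-5,0,0],"turn": 0},{"jaw": 255,"offset": [-15,2,0],"turn": 0},{"jaw": 255,"offset": [-30,2,0],"turn": 0},{"jaw": 255,"offset": [-30,5,0],"turn": 0},{"jaw": 255,"offset": [-20,20,0],"turn": 0},{"jaw": 255,"offset": [0,35,0],"turn": 0},{"jaw": 255,"offset": [0,30,0],"turn": 0},{"jaw": 255,"offset": [0,0,0],"turn": 0}]}}

```text
time_s: 18.12
ee_pos: [514.7, -139.1, 223.4]
eef_rot: [-0.002, 1.57, 0.005]
force: [-0.1, 0.3, 0.2]
finger_gap: 16.4
```

Run:
```python
from h import *
s=arm.state();print(s['ee_pos'],s['time_s'],s['finger_gap'],s['force'],s['wrist_torque'])
d,im2=grab('wrist','w22');d,im=grab('side','s22');d,im3=grab('scene','c22')
cv2.imwrite('pics/w22z.png',np.hstack([cv2.resize(im2[180:330,220:400],None,fx=2.2,fy=2.2),cv2.resize(im[110:210,310:410],None,fx=3.3,fy=3.3)]))
cv2.imwrite('pics/c22z.png',cv2.resize(im3[60:200,270:410],None,fx=4,fy=4,interpolation=cv2.INTER_CUBIC))
```

```text
[ 514.72418825 -139.05769176  223.44317807] 18.1167 16.354743420511557 [-0.1121814   0.3422186   0.15315894] [ 0.01237601 -0.00434101  0.04470516]
```

View pics/w22z.png

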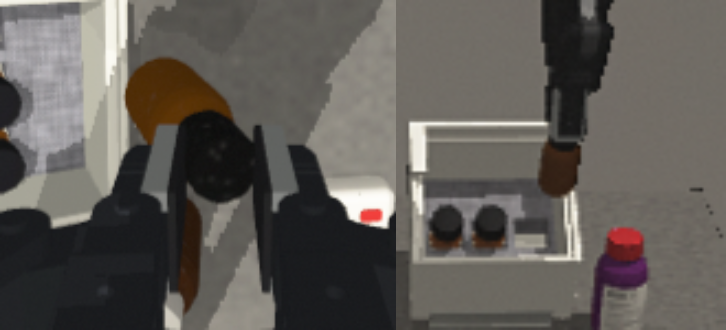

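View pics/c22z.png

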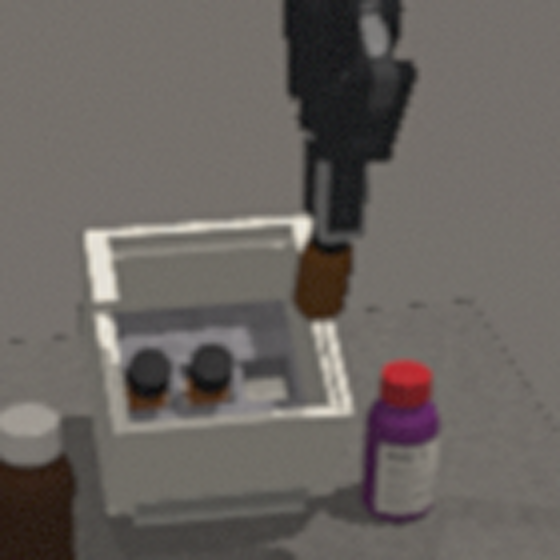

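Run:
```python
from h import *
W=load('w22');S=load('s22');C=load('c22')
# expected vertical bottle: cap grip at (514.7,-139, ~ tcp-20), project predictions
for n,d in (('w',W),('s',S),('c',C)):
    for th in (0,8,15,25):
        t=np.radians(th); ax=np.array([0,np.sin(t),np.cos(t)])
        g=np.array([514.7,-139.1,223.4-16])
        print(n,th,'top',proj(d,g+ax*8).round(1),'bottom ctr',proj(d,g-ax*54).round(1))
```

```text
w 0 top [319.3 266. ] bottom ctr [319.  223.5]
w 8 top [321.6 265.9] bottom ctr [308.3 223.7]
w 15 top [323.5 265.7] bottom ctr [299.  224.3]
w 25 top [326.2 265.3] bottom ctr [285.7 225.9]
s 0 top [361.3 142.7] bottom ctr [359.4 169. ]
s 8 top [361.4 143. ] bottom ctr [358.9 167. ]
s 15 top [361.5 143.3] bottom ctr [358.6 165. ]
s 25 top [361.6 143.8] bottom ctr [358.1 161.8]
c 0 top [353.5 107.9] bottom ctr [351.8 139.7]
c 8 top [353.7 108.2] bottom ctr [350.8 137.4]
c 15 top [353.8 108.6] bottom ctr [349.9 135.1]
c 25 top [354.  109.2] bottom ctr [348.8 131.2]
```

Run:
```python
from h import *
for f in('s22','c22','w22'):
    im=cv2.imread(f'pics/{f}.png');hsv=cv2.cvtColor(im,cv2.COLOR_BGR2HSV)
    m=((hsv[...,0]<22)&(hsv[...,1]>110)&(hsv[...,2]>35)).astype(np.uint8)
    n,l,st,c=cv2.connectedComponentsWithStats(m)
    print(f,[(st[i].tolist(),c[i].round(1).tolist()) for i in range(1,n) if st[i][4]>60])
```

```text
s22 [([202, 94, 16, 102, 648], [210.3, 135.4]), ([354, 153, 12, 16, 140], [358.9, 161.1]), ([289, 194, 17, 8, 61], [296.4, 196.6]), ([127, 205, 22, 21, 354], [137.4, 215.1]), ([183, 255, 37, 18, 168], [201.1, 267.1])]
c22 [([152, 59, 28, 126, 923], [165.7, 109.9]), ([344, 121, 14, 18, 185], [350.0, 129.8]), ([267, 175, 21, 36, 614], [277.4, 192.4]), ([69, 207, 30, 26, 581], [83.3, 219.8])]
w22 [([277, 206, 49, 40, 1062], [296.3, 223.2]), ([200, 210, 21, 16, 132], [207.7, 215.1]), ([202, 237, 22, 18, 146], [210.2, 243.5]), ([301, 271, 10, 51, 341], [306.0, 296.0])]
```

The jars are still seated. The bottle is still tilted about 16°, top towards +y (w22 base centre at column 295 against 319 for vertical). I'll carry it to the tray's front half and finish uprighting it by touching down and drawing −y.

Emit:
{"op": "jog_arm", "data": {"targets": [{"jaw": 255,"offset": [0,20,0],"turn": 0},{"jaw": 255,"offset": [0,32,0],"turn": 0},{"jaw": 255,"offset": [0,32,0],"turn": 0},{"jaw": 255,"offset": [0,32,0],"turn": 0},{"jaw": 255,"offset": [0,32,0],"turn": 0},{"jaw": 255,"offset": [20,32,0],"turn": 0},{"jaw": 255,"offset": [30,20,0],"turn": 0},{"jaw": 255,"offset": [25,0,0],"turn": 0},{"jaw": 255,"offset": [0,0,0],"turn": 0}]}}

```text
time_s: 19.02
ee_pos: [510.8, 56.7, 142.0]
eef_rot: [-0.001, 1.582, 0.001]
force: [-0.4, -0.1, -1.3]
finger_gap: 16.9
```

Run:
```python
from h import *
s=arm.state();print(s['ee_pos'],s['time_s'],s['finger_gap'],s['force'])
d,im2=grab('wrist','w23');d,im=grab('side','s23');d,im3=grab('scene','c23')
cv2.imwrite('pics/c23z.png',np.hstack([cv2.resize(im3[150:330,290:430],None,fx=2.7,fy=2.7),cv2.resize(im[150:330,290:430],None,fx=2.7,fy=2.7)]))
cv2.imwrite('pics/w23z.png',im2)
```

```text
[510.77830511  56.67520856 142.026828  ] 19.0167 16.884101957005296 [-0.40668786 -0.12838616 -1.28556825]
```

View pics/c23z.png

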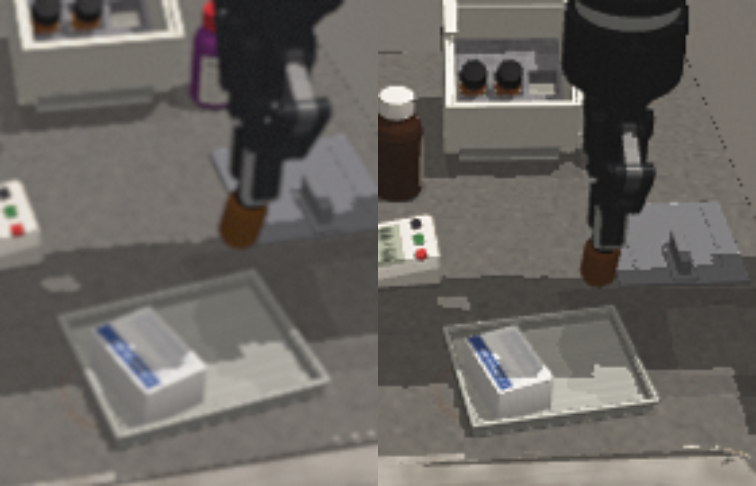

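View pics/w23z.png

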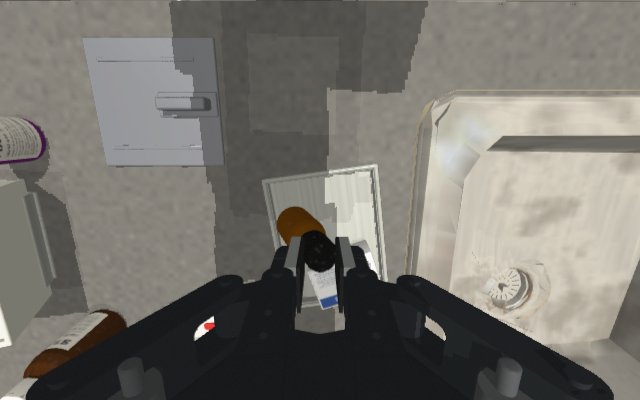

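Run:
```python
from h import *
S=load('s23')
f=lambda u,v:(290+(u-378)/2.7,150+v/2.7)
for p in [(548,380),(517,327),(500,392),(470,338)]: print(onz(S,*f(*p),33).round(1))
print('tray',[onz(S,*f(*p),12).round(1) for p in [(447,327),(612,310),(657,400),(465,432)]])
s=arm.state();print(s['ee_pos'],s['joints'])
```

```text
[551.7 104.   33. ]
[567.3  49.2  33. ]
[585.6 114.1  33. ]
[602.   59.5  33. ]
tray [array([615.9,  23.5,  12. ]), array([489.9,   9.4,  12. ]), array([474.2, 105.2,  12. ]), array([610. , 129.5,  12. ])]
[515.89307345  55.2068208  148.30593503] [-6.00597342e-02  2.05679234e-01  1.78312050e+00 -4.77573440e-04
  1.15163443e+00 -1.62933020e+00]
```

Emit:
{"op": "jog_arm", "data": {"targets": [{"jaw": 255,"offset": [25,5,0],"turn": 0},{"jaw": 255,"offset": [22,0,0],"turn": 0},{"jaw": 255,"offset": [13,0,0],"turn": 0},{"jaw": 255,"offset": [4,0,0],"turn": 0},{"jaw": 255,"offset": [0,0,0],"turn": 0},{"jaw": 255,"offset": [0,0,0],"turn": 0}]}}

```text
time_s: 19.67
ee_pos: [516.6, 60.6, 85.3]
eef_rot: [0.001, 1.567, -0.001]
force: [-0.2, 0.2, -0.4]
finger_gap: 16.5
```

Emit:
{"op": "jog_arm", "data": {"targets": [{"jaw": 255,"offset": [2,0,0],"turn": 0},{"jaw": 255,"offset": [2,0,0],"turn": 0},{"jaw": 255,"offset": [0,0,0],"turn": 0},{"jaw": 255,"offset": [0,0,0],"turn": 0}]}}

```text
time_s: 20.0
ee_pos: [517.0, 61.3, 81.7]
eef_rot: [-0.0, 1.566, 0.0]
force: [0.2, 0.5, 4.4]
finger_gap: 16.7
```

Run:
```python
from h import *
s=arm.state();print(s['ee_pos'],s['time_s'],s['finger_gap'],s['force'])
d,im=grab('side','s24');d,im3=grab('scene','c24')
cv2.imwrite('pics/c24z.png',np.hstack([cv2.resize(im3[190:320,310:430],None,fx=3.3,fy=3.3),cv2.resize(im[190:320,310:430],None,fx=3.3,fy=3.3)]))
```

```text
[517.00045613  61.34924308  81.66852415] 20.0 16.662296887632298 [0.15292925 0.48924837 4.42307829]
```

View pics/c24z.png

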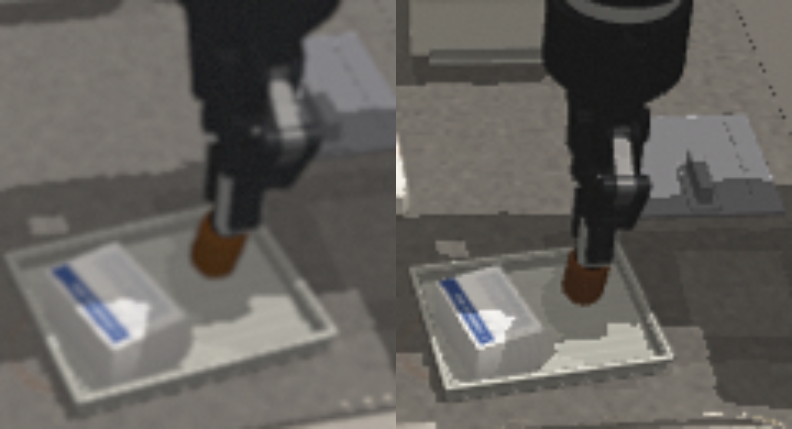

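Touchdown in the tray at Fz = 4.4 N. Drawing −y to upright it.

Emit:
{"op": "jog_arm", "data": {"targets": [{"jaw": 255,"offset": [0.5,-1.5,0],"turn": 0},{"jaw": 255,"offset": [0.3,-1.5,0],"turn": 0},{"jaw": 255,"offset": [0,-1.5,0],"turn": 0},{"jaw": 255,"offset": [0,-1.5,0],"turn": 0},{"jaw": 255,"offset": [0,0,0],"turn": 0}]}}

```text
time_s: 20.52
ee_pos: [518.8, 56.4, 82.6]
eef_rot: [0.002, 1.562, 0.001]
force: [-0.1, 3.8, 11.9]
finger_gap: 16.3
```

Run:
```python
from h import *
s=arm.state();print(s['ee_pos'],s['time_s'],s['finger_gap'],s['force'])
d,im=grab('side','s25');d,im3=grab('wrist','w25')
cv2.imwrite('pics/c25z.png',np.hstack([cv2.resize(im3[150:350,240:420],None,fx=2.2,fy=2.2),cv2.resize(im[220:300,350:420],None,fx=5.5,fy=5.5)]))
```

```text
[518.76141134  56.35994627  82.61427077] 20.5167 16.28800235785712 [-0.05722465  3.78217863 11.90295705]
```

View pics/c25z.png

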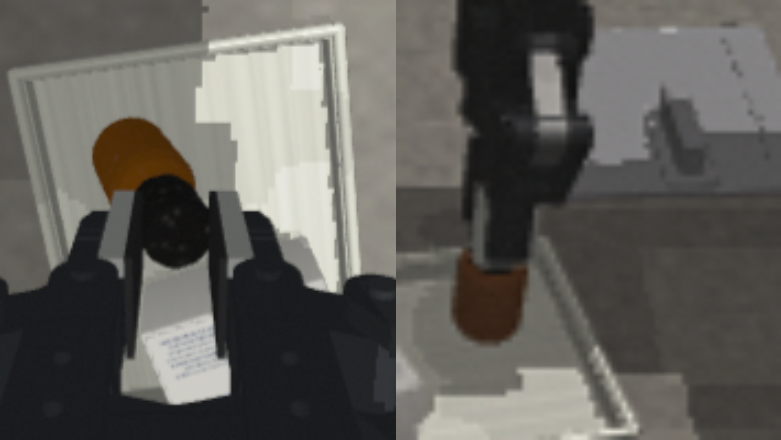

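Emit:
{"op": "jog_arm", "data": {"targets": [{"jaw": 255,"offset": [0,-1.5,0],"turn": 0},{"jaw": 255,"offset": [0,-1.5,0],"turn": 0},{"jaw": 255,"offset": [0,-1.5,0],"turn": 0},{"jaw": 255,"offset": [0,-1.5,0],"turn": 0},{"jaw": 255,"offset": [0,0,0],"turn": 0}], "force": 20}}

```text
time_s: 21.03
ee_pos: [519.0, 50.0, 82.8]
eef_rot: [0.001, 1.562, 0.001]
force: [-0.8, 2.5, 13.2]
finger_gap: 16.1
```

Run:
```python
from h import *
s=arm.state();print(s['ee_pos'],s['time_s'],s['finger_gap'],s['force'])
d,im=grab('side','s26');d,im3=grab('wrist','w26')
for f in('w22','w25','w26'):
    im=cv2.imread(f'pics/{f}.png');hsv=cv2.cvtColor(im,cv2.COLOR_BGR2HSV)
    m=((hsv[...,0]<22)&(hsv[...,1]>110)&(hsv[...,2]>35)).astype(np.uint8)
    n,l,st,c=cv2.connectedComponentsWithStats(m)
    print(f,[(st[i].tolist(),c[i].round(1).tolist()) for i in range(1,n) if st[i][4]>400])
d=load('w26');g=np.array(s['ee_pos'])-[0,0,18]
for th in (0,5,10,15,20):
    t=np.radians(th);ax=np.array([0,np.sin(t),np.cos(t)]);R=np.array([0,-np.cos(t),np.sin(t)])
    print(th,[ (proj(d,g-ax*57+R*12)[0].round(1)), proj(d,g-ax*18+R*12)[0].round(1)])
```

```text
[518.96045163  49.98150778  82.82645423] 21.0333 16.0576847225847 [-0.75293026  2.5113574  13.24464197]
w22 [([277, 206, 49, 40, 1062], [296.3, 223.2])]
w25 [([282, 204, 47, 38, 1044], [301.2, 220.9]), ([0, 343, 77, 57, 1134], [40.6, 370.2])]
w26 [([289, 203, 43, 35, 983], [307.4, 220.2]), ([8, 342, 75, 58, 770], [49.2, 366.5])]
0 [np.float64(302.5), np.float64(298.8)]
5 [np.float64(295.5), np.float64(296.1)]
10 [np.float64(288.5), np.float64(293.4)]
15 [np.float64(281.6), np.float64(290.9)]
20 [np.float64(274.8), np.float64(288.6)]
```

It's uprighting: tilt about 18° → 14.5° → 10°. Continuing.

Emit:
{"op": "jog_arm", "data": {"targets": [{"jaw": 255,"offset": [0,-1.5,0],"turn": 0},{"jaw": 255,"offset": [0,-1.5,0],"turn": 0},{"jaw": 255,"offset": [0,-1.5,0],"turn": 0},{"jaw": 255,"offset": [0,-1.5,0],"turn": 0},{"jaw": 255,"offset": [0,-1.5,0],"turn": 0},{"jaw": 255,"offset": [0,0,0],"turn": 0}]}}

```text
time_s: 21.63
ee_pos: [517.8, 42.1, 81.7]
eef_rot: [0.001, 1.564, 0.0]
force: [0.2, 1.1, 7.9]
finger_gap: 16.6
```

Run:
```python
from h import *
s=arm.state();print(s['ee_pos'],s['time_s'],s['finger_gap'],s['force'])
d,im2=grab('side','s27');d,im3=grab('wrist','w27');d,im4=grab('scene','c27')
for f in('w27',):
    im=cv2.imread(f'pics/{f}.png');hsv=cv2.cvtColor(im,cv2.COLOR_BGR2HSV)
    m=((hsv[...,0]<22)&(hsv[...,1]>110)&(hsv[...,2]>35)).astype(np.uint8)
    n,l,st,c=cv2.connectedComponentsWithStats(m)
    print(f,[(st[i].tolist(),c[i].round(1).tolist()) for i in range(1,n) if st[i][4]>400])
cv2.imwrite('pics/c27z.png',np.hstack([cv2.resize(im3[150:350,240:420],None,fx=2,fy=2),cv2.resize(im4[210:290,340:410],None,fx=5,fy=5)]))
```

```text
[517.82254348  42.11112     81.68583807] 21.6333 16.60118534949586 [0.17629188 1.05787305 7.8554384 ]
w27 [([297, 205, 40, 39, 908], [314.6, 221.4])]
```

View pics/c27z.png

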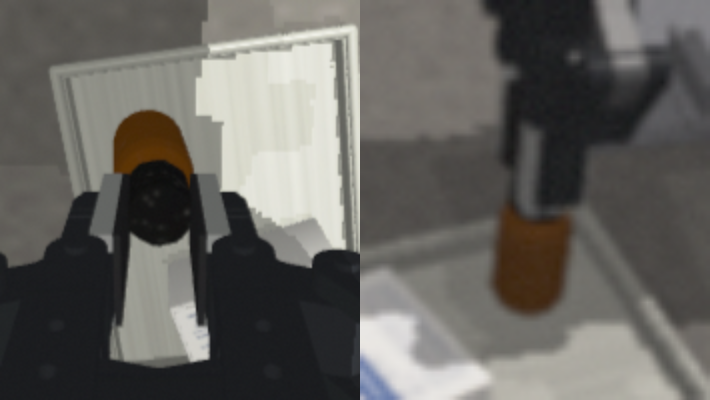

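Emit:
{"op": "jog_arm", "data": {"targets": [{"jaw": 255,"offset": [0,-1.2,0],"turn": 0},{"jaw": 255,"offset": [0,-1.2,0],"turn": 0},{"jaw": 255,"offset": [0,-1,0],"turn": 0},{"jaw": 255,"offset": [0,0,0],"turn": 0},{"jaw": 255,"offset": [0,0,0],"turn": 0}]}}

```text
time_s: 22.2
ee_pos: [517.4, 39.1, 81.2]
eef_rot: [0.001, 1.565, 0.001]
force: [0.6, 3.6, 6.7]
finger_gap: 16.5
```

Run:
```python
from h import *
s=arm.state();print(s['ee_pos'],s['time_s'],s['finger_gap'],s['force'])
d,im3=grab('wrist','w28')
im=cv2.imread('pics/w28.png');hsv=cv2.cvtColor(im,cv2.COLOR_BGR2HSV)
m=((hsv[...,0]<22)&(hsv[...,1]>110)&(hsv[...,2]>35)).astype(np.uint8)
n,l,st,c=cv2.connectedComponentsWithStats(m)
print([(st[i].tolist(),c[i].round(1).tolist()) for i in range(1,n) if st[i][4]>400])
```

```text
[517.40440388  39.13001384  81.20850172] 22.2 16.48567797203959 [0.59525859 3.59810884 6.72542749]
[([299, 206, 39, 36, 890], [317.0, 221.7])]
```

Tilt is now about 2°. I'll release the side load, open slowly and retreat upwards.

Emit:
{"op": "jog_arm", "data": {"targets": [{"jaw": 255,"offset": [-0.5,0.5,0],"turn": 0},{"jaw": 255,"offset": [0,0,0],"turn": 0},{"jaw": 200,"offset": [0,0,0],"turn": 0},{"jaw": 190,"offset": [0,0,0],"turn": 0},{"jaw": 175,"offset": [0,0,0],"turn": 0},{"jaw": 160,"offset": [0,0,0],"turn": 0},{"jaw": 140,"offset": [0,0,0],"turn": 0},{"jaw": 140,"offset": [0,0,0],"turn": 0}]}}

```text
time_s: 22.92
ee_pos: [514.5, 38.9, 78.8]
eef_rot: [-0.0, 1.572, 0.0]
force: [0.1, -0.4, 0.4]
finger_gap: 38.7
```

Run:
```python
from h import *
s=arm.state();print(s['ee_pos'],s['time_s'],s['finger_gap'],s['force'])
d,im3=grab('wrist','w29');d,im4=grab('scene','c29')
cv2.imwrite('pics/c29z.png',np.hstack([cv2.resize(im3[150:350,240:420],None,fx=2,fy=2),cv2.resize(im4[210:290,340:410],None,fx=5,fy=5)]))
```

```text
[514.53661924  38.94747888  78.8397348 ] 22.9167 38.698159805181135 [ 0.10142028 -0.3611439   0.4250157 ]
```

View pics/c29z.png

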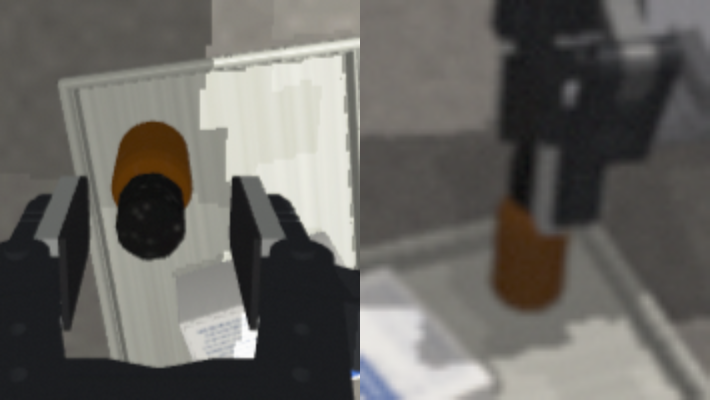

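The bottle stands free between the open pads, upright. Retreating straight up.

Emit:
{"op": "jog_arm", "data": {"targets": [{"jaw": 140,"offset": [-5,0,0],"turn": 0},{"jaw": 140,"offset": [-15,0,0],"turn": 0},{"jaw": 140,"offset": [-35,0,0],"turn": 0},{"jaw": 140,"offset": [-40,0,0],"turn": 0},{"jaw": 140,"offset": [-40,0,0],"turn": 0},{"jaw": 140,"offset": [-20,0,0],"turn": 0},{"jaw": 140,"offset": [0,0,0],"turn": 0},{"jaw": 140,"offset": [0,0,0],"turn": 0}]}}

```text
time_s: 23.68
ee_pos: [515.9, 38.9, 236.4]
eef_rot: [-0.001, 1.566, -0.0]
force: [-0.3, -0.2, 0.1]
finger_gap: 38.4
```

Run:
```python
from h import *
s=arm.state();print(s['ee_pos'],s['time_s'],s['finger_gap'],s['force'])
d,im3=grab('wrist','w30');d,im4=grab('scene','c30');d,im=grab('side','s30')
cv2.imwrite('pics/c30z.png',np.hstack([cv2.resize(im4[100:320,250:450],None,fx=2,fy=2),cv2.resize(im[120:340,250:450],None,fx=2,fy=2)]))
```

```text
[515.92685686  38.93580799 236.36835507] 23.6833 38.36977337515681 [-0.34898739 -0.24586796  0.13655639]
```

View pics/c30z.png

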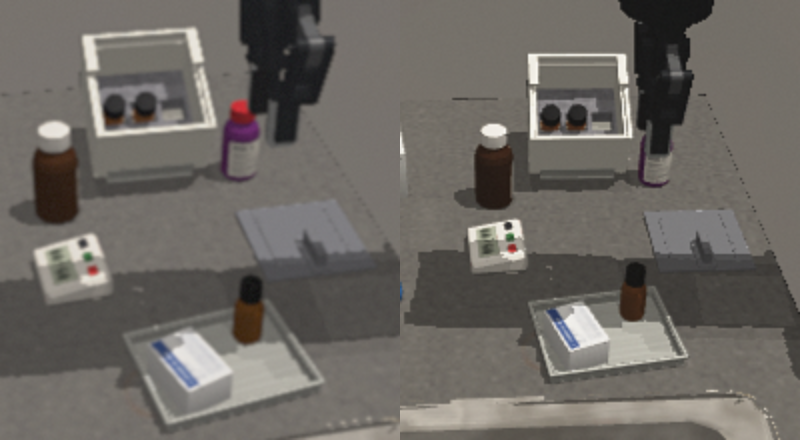

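View pics/w30.png

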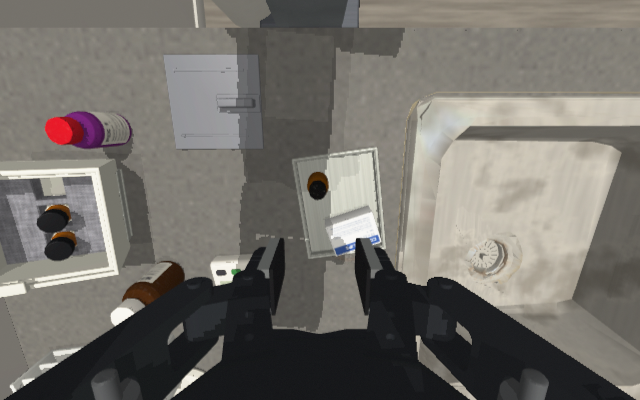

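Run:
```python
from h import *
w=load('w30');p=[onz(w,u,v,4) for u,v in [(164,56),(258,54),(262,149),(176,150)]]
print([a.round(0)[:2].tolist() for a in p],[round(float(np.linalg.norm(p[i]-p[i-1])),1) for i in range(4)])
for n,(u,v),z in [('red',(65,130),82)]: print(onz(w,u,v,z).round(0))
# bystanders before/after in the fixed scene camera
a=cv2.imread('pics/scene1.png');b=cv2.imread('pics/c30.png')
for nm,(x0,y0,x1,y1) in {'brown':(265,158,292,215),'purple':(358,150,384,192),'timer':(265,215,308,252),'carton':(322,262,368,308)}.items():
    A=cv2.cvtColor(a[y0:y1,x0:x1],cv2.COLOR_BGR2GRAY);B=cv2.cvtColor(b[y0:y1,x0:x1],cv2.COLOR_BGR2GRAY)
    print(nm,[round(float(t),2) for t in cv2.phaseCorrelate(np.float32(A),np.float32(B))[0]])
ticket.hand_in(); print(arm.state()['time_s'])
```

```text
[[376.0, -135.0], [374.0, -30.0], [478.0, -31.0], [480.0, -136.0]] [104.0, 105.5, 104.8, 105.1]
[ 454. -198.   82.]
brown [0.73, 0.02]
purple [0.06, 0.34]
timer [0.46, -0.16]
carton [0.02, -0.08]
the job is handed in; nothing more can be done
the job is handed in; nothing more can be done
```

The job is done and handed in at about 24 s of robot time, well inside the 61 s limit.

**What I did**
- **Lid:** I raised its front edge over the lip, slid it out of the grooves and laid it on the bare worktop, rib up.
- **Oil dropper bottle:** I pinched it by its cap, drew it out of the −x pocket, righted it against the pocket edge and then on the tray floor, and released it upright in the front half of the tray.

**Last checks**
- **Final pictures:** The bottle stands upright and free in the tray, both jars are still in their pockets, and the gripper is well clear.
- **Lid size at z = 4 mm:** It measures about 104–106 mm on each side. That agrees with the 105 mm width, but falls about 2 mm short of the 107.5 mm length, roughly the limit of the pixel readings. The lid's outline is at about x 374–480, y −136 to −30.
- **Bystanders:** The two stain bottles, the timer and the carton shifted by less than 1 pixel between the early and final scene pictures. The largest was 0.7 px on the brown bottle, partly from changed shadows.
- **One disagreement:** Judged by the red cap from an oblique view, the purple bottle's position came out about 8 mm off the first measurement. The fixed camera shows it did not move, so I take this as reading error.
- **Contact:** The finger links brushed the box's rear wall while reaching for the cap, with at most about 5 N at the wrist. The highest I read in the whole job was about 20 N, while pressing the lid flat.

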